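# Load a board into the reflow oven and start the run

## Robot

A 6-joint arm with a two-finger parallel gripper is mounted at the origin on the work surface. World frame = base frame: x ahead of the robot, y to its left, z up, the work surface at z = 0. Lengths are in m, angles in rad, forces in N, time in s.
With the tool pointing down it reaches from about 0.25 to 0.725 m from the base axis. Payload 4 kg.
Tool frame: the origin (TCP) lies at the very end of the fingers, on their centre line; the grasp point (between the pads) lies 19 mm behind it (robot.grip_depth is the distance from the TCP to the grasp point, in m); y points along the fingers, x is the direction in which the jaws open and shut, and the axes are right-handed (so a half turn about y gives the same grasp; the last joint's range is limited). The gripper opens to 85 mm and grips with 20 to 120 N. Pads are 22 mm wide; open, the fingers measure 114 mm over their backs; the gripper's body (76 mm by 85 mm) begins 54 mm behind the grasp point. The pads swing forward as they close: fully open they stand 13 mm farther back than shut.
Start: joints at [1.3, 0.241, 0.005, 1.335, 0, 1.571], TCP at [0.134, 0.482, 0.231] pointing down, gripper open.
Joint ranges: [-2.72, 2.72], [-1.05, 1.87], [-1.09, 1.28], [-1.99, 2.15], [-1.42, 1.44], [-3.14, 3.14]. Speed limits (rad/s): [2.79, 2.79, 3.14, 3.14, 3.14, 3.14].

## Interface

Orientations are given as a unit quaternion [w, x, y, z].
In Python, from workcell import robot, optics gives the robot as it stands. The module is installed in compiled form; this text tells all that it offers.
- The arm moves only by the tool step_arm, never from a script. Its argument "series" is a list of rows, each an object of numbers: "x", "y", "z": the shift along the world's x, y, z in m; "twist": the turn about the world's z in rad. In form: [{"x": .., "y": .., "z": .., "twist": ..}, ...]. A call has 1 to 10 rows; each row shifts and turns the pose as measured when the row begins; what a row does not reach is not made up. A row lasts 1/8 s, in which the tool goes at most 62.5 mm and 10.7 degrees, less where a joint would pass 70% of its speed; a pose out of reach is approached as far as the arm can. A call is refused whole if a number of a shift passes 0.0625 or a number of a turn 0.188, either way. A call with a gripper value outside its range is refused whole. "fingers" is the finger opening in m, from 0 to 0.0854, set as the call begins (left out, the last holds). The fingers move at their own pace and stop on an object; "force" is the grip in N (left out, the last holds). Time passes only in rows, so rows that do not move let the fingers close. It gives the time, the measured TCP pose, the force and the opening at its end, in the units of the state.
- robot.state(): the state, without advancing time (a new reading comes with each control period).
- optics.capture(name): name is "scene" or "top" or "wrist"; returns a dict with "color" (400x640x3 uint8, red, green, blue), "range_z" (400x640 float32, m along the optical axis (not along the pixel's ray), 0 where there is no reading), "K" (3x3 intrinsics, pixels), "rvec" (rotation vector, rad) and "tvec" (3), from world to camera coordinates, as OpenCV has them. Camera axes: x right, y down, z forward; pixel columns grow to the right and rows downward; lengths in m; the calibration is good to about 2 mm. A picture is of the moment at which its call begins.
- robot.job_done(): hands the job in, once; it reports no verdict.
The state is a dict: "time": time; "q": joint angles; "dq": joint speeds; "joint_efforts": joint torques, N m; "tcp_pos": TCP position; "eef_rot": TCP orientation; "ft_force": force on the tool from outside, world axes, zero at the start; "ft_torque": the same for the moment, N m; "grip_width": opening from 0.0 (shut) to 1.0 (fully open).
Only numpy, scipy, OpenCV 4.12 (cv2) and the standard library are available. Lean on these libraries where they do the work, as an engineer would, in place of code of your own. Each camera call takes 0.05 s, during which the arm holds its last target.

## Task

Load the reflow oven and start it: set the populated board in its dark carrier gently down flat on the wire rack of the open drawer, square to it and on the centre line, keeping it level all the way because the parts sit on wet paste. Then push the drawer fully home without forcing it (push it on its centre line and straight in, off-centre it jams on its rail) and press the round start key on the oven's sloping console. Leave everything else on the bench where it is, and finish with the drawer still shut, the board still in place and the key let go.

Things in the scene. Friction and masses are not known exactly. Their poses are not given: they have to be found in the camera images.
- oven: white bench-top reflow oven, fixed, 330 wide, 310 deep, 215 mm high; origin on the bench under the middle of its front face; x points level into the oven (the way the drawer goes home), y along the face, z up. Face upright to 155 mm high, then a console sloping back at 45 degrees, 60 mm deep. A loading bed with one middle rail (110 wide, 31 mm high) stands out 210 mm under the drawer.
- drawer (a joint): how far the drawer is pulled out along the oven's x, m: 0 fully home, 0.165 outer stop, 0.13 to 0.16 at the start. It rides on the single bed rail with a short dry bearing block under its front plate: some 3 N on the centre line, more as the push strays, and it jams when pushed 20 mm or more off the centre line; let go, it straightens and frees itself.
- drawer_front (a point): middle of the drawer's front face, 60 mm above the bench; axes as the oven's. Grey plate 270 wide, 14 thick, from 30 to 90 mm high; dark pull recess at mid-width. Its bearing block stands out 22 mm at the foot, 38 mm high. When home the face is 14 mm before the oven's face, which rises straight above the plate, so a tool pushing it home must lean back, away from the oven.
- tray (a point): middle of the wire rack of the drawer's tray, on its upper surface, 48 mm above the bench; moves with the drawer, axes as the oven's. Rack 235 deep (x), 246 mm wide (y), rim 12 mm above it. The rack begins 118 mm before this point, at the front plate's back, and only as much of it as the drawer is open lies clear of the oven.
- carrier_center (a point): the populated board in its carrier: flat dark grey frame 80 (its x) x 60 (its y) x 10 mm high, green board with black chips up to 5 mm above the frame; about 90 g. This point is the frame's centre, 5 mm above its underside; grip it across the 60 mm width.
- start (a joint): travel of the start key, m: 0 out, 0.005 fully pressed; about 5 N, springs back.
- start_top (a point): middle of the top of the round metal start key, 26 mm across, in a black collar 42 mm across, 9 mm lower; on the sloping console, right of its middle seen from the oven's front, the only round key (the small square ones are not used). Its z axis points out of the console, 45 degrees up; press against it.
- solder_reel_mid (a point): bystander: reel of solder, 58 mm across, 40 mm high; middle.
- wire_reel_mid (a point): bystander: reel of copper wire, 80 mm across, 75 mm high; middle.
- dev_board_mid (a point): bystander: bare green computer board, 85 x 56 mm, up to 22 mm high, with metal sockets and no frame; middle, 8 mm up.
- multimeter: bystander: dark hand-held multimeter lying flat, 185 x 88 x 36 mm; middle of its underside.
- flux_jar: bystander: small amber jar, 48 mm across, 65 mm high; middle of its underside.
- screwdriver: bystander: screwdriver lying flat on the bench, its origin on the bench under it.

How it is judged:
By the outcome, as a careful person would: the job done as asked, in the order asked, and still so for the second after the job is handed in, with the robot touching nothing.
It also fails if it takes over 58 s, if anything falls off the work surface, if the arm or the gripper's body presses on something with over 40 N, if the wrist force passes 120 N, or if a joint passes its speed limit or range.

## Working session

There is one attempt and no reset: what is moved stays moved. The work goes in short steps, Python scripts to look and compute and a tool call to move; the robot and the scene stay as the last step left them, time stands still between calls to the robot, and variables do not carry over. Pictures are saved under pics/ and viewed, and the job is handed in when it is done.

Besides the shell and the picture viewer there is one more tool, called after "Call:" as name([rows], argument=value, ...), one row to a line, values as JSON. step_arm: Moves the arm, as the interface text tells. Its arguments: {"type":"object","properties":{"series":{"type":"array","items":{"type":"object","properties":{"x":{"type":"number"},"y":{"type":"number"},"z":{"type":"number"},"twist":{"type":"number"}}}},"fingers":{"type":"number"},"force":{"type":"number"}},"required":["series"]}

```bash
ls; mkdir -p pics; cat > h.py <<'E'
import numpy as np, cv2
from workcell import robot, optics
def cap(n,save=None):
    c=optics.capture(n)
    if save: cv2.imwrite('pics/'+save,c['color'][:,:,::-1])
    return c
def pts(c):
    K=np.array(c['K']);R=cv2.Rodrigues(np.array(c['rvec'],float))[0];t=np.array(c['tvec'],float).ravel()
    z=c['range_z'];v,u=np.mgrid[:z.shape[0],:z.shape[1]]
    P=np.stack([(u-K[0,2])/K[0,0]*z,(v-K[1,2])/K[1,1]*z,z],-1)
    W=(P-t)@R
    W[z<=0]=np.nan
    return W
def ray(c,u,v,h):
    K=np.array(c['K']);R=cv2.Rodrigues(np.array(c['rvec'],float))[0];t=np.array(c['tvec'],float).ravel()
    o=-R.T@t; d=R.T@np.linalg.solve(K,np.array([u,v,1.]))
    return o+d*(h-o[2])/d[2]
E
python3 - <<'E'
from h import *
print(robot.state())
for n in ['scene','top','wrist']:
    c=cap(n,n+'0.png'); np.savez('/tmp/'+n+'0.npz',**c); print(n,-cv2.Rodrigues(c['rvec'])[0].T@np.ravel(c['tvec']))
print(robot.state()['time'])
E
```

```text
pics
{'time': 0.0, 'q': array([ 1.29997193e+00,  2.41402488e-01,  3.72944532e-03,  1.33520694e+00,
       -5.13513203e-06,  1.57078210e+00]), 'dq': array([-0.00161513, -0.0005505 , -0.00069349, -0.00015622, -0.00036385,
       -0.0002723 ]), 'joint_efforts': array([-9.03297678e-04, -3.72318721e+01,  2.52407330e+01,  1.70171721e-02,
       -3.17631784e-04, -1.21283421e-05]), 'tcp_pos': array([0.13359521, 0.48116539, 0.23042019]), 'eef_rot': array([-0.56247164,  0.56336617,  0.42734191, -0.42851266]), 'ft_force': array([-0.00163168, -0.90170831,  0.2851666 ]), 'ft_torque': array([ 0.04932744,  0.06183521, -0.03858198]), 'grip_width': 1.0035192484123365}
scene [1.04433642 0.22565127 0.95989511]
top [0.46342021 0.08461147 1.44600397]
wrist [0.06444658 0.50139384 0.37216244]
0.15
```

View pics/scene0.png

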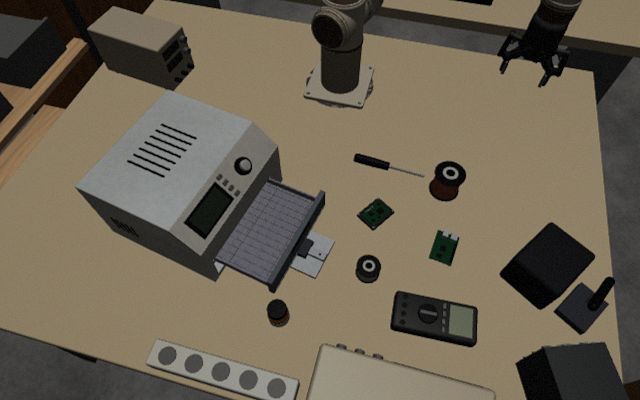

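View pics/top0.png

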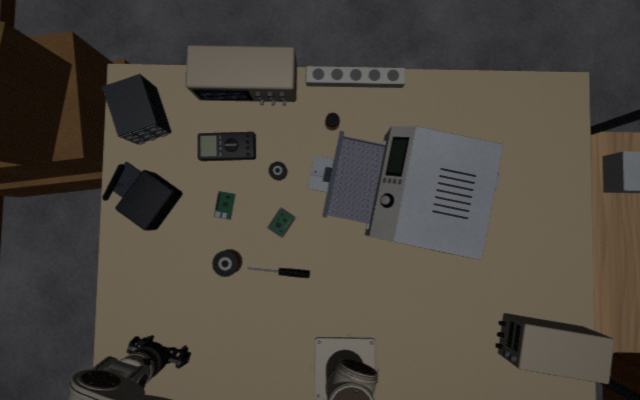

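View pics/wrist0.png

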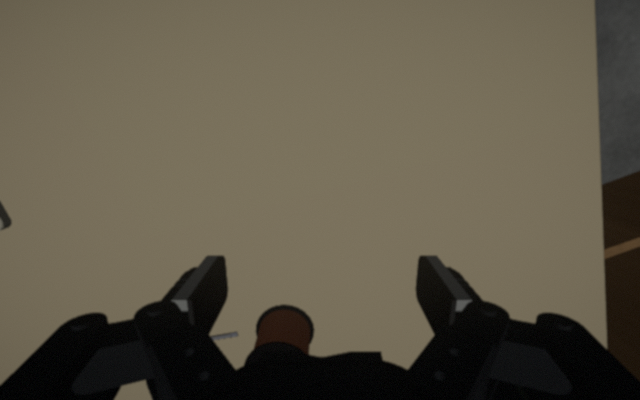

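Carrier (dark frame) is the board near top-pixel (281,222). The bare dev board with metal sockets is at (225,206). The oven drawer is at about (355,180) and the round key at (387,200). Now measuring.

```bash
python3 - <<'E'
from h import *
from scipy.spatial.transform import Rotation as Ro
print(Ro.from_quat([0.56336617,0.42734191,-0.42851266,-0.56247164]).as_matrix().round(3))
for n in ['scene','top']:
    c=dict(np.load(f'/tmp/{n}0.npz')); W=pts(c)
    L=[(281,222),(240,230),(347,160),(335,178),(387,200),(440,190),(325,178),(395,150)] if n=='top' else [(376,212),(244,166),(165,140),(270,225),(310,215)]
    for u,v in L: print(n,u,v,W[v,u].round(4),c['color'][v,u])
for n,(a,b,x,y) in {'top':(200,100,210,170),'scene':(170,140,300,190)}.items():
    im=cv2.imread(f'pics/{n}0.png')[b:b+y,a:a+x]
    im=cv2.convertScaleAbs(im,alpha=1.8)
    s=min(800/x,600/y);cv2.imwrite(f'pics/{n}0z.png',cv2.resize(im,None,fx=s,fy=s,interpolation=cv2.INTER_CUBIC));print(s)
E
```

```text
[[ 0.268 -0.001 -0.964]
 [ 0.964 -0.002  0.268]
 [-0.002 -1.    -0.   ]]
scene 376 212 [0.4566 0.2123 0.012 ] [ 8 28 15]
scene 244 166 [ 0.5335 -0.0945  0.2015] [103 103  98]
scene 165 140 [ 0.5214 -0.2893  0.217 ] [109 112 111]
scene 270 225 [ 0.5818 -0.0338  0.0427] [89 88 95]
scene 310 215 [0.5541 0.0628 0.0892] [61 67 72]
top 281 222 [0.46   0.209  0.0138] [29 56 41]
top 240 230 [0.4319 0.3414 0.0041] [106  96  79]
top 347 160 [0.6596 0.0019 0.0476] [66 64 72]
top 335 178 [0.6025 0.0387 0.0394] [65 66 74]
top 387 200 [ 0.5269 -0.1015  0.2088] [88 89 88]
top 440 190 [ 0.557  -0.2476  0.215 ] [34 34 35]
top 325 178 [0.6019 0.0705 0.0395] [30 31 38]
top 395 150 [ 0.6725 -0.1276  0.1798] [15 20 15]
3.5294117647058822
2.6666666666666665
```

View pics/top0z.png

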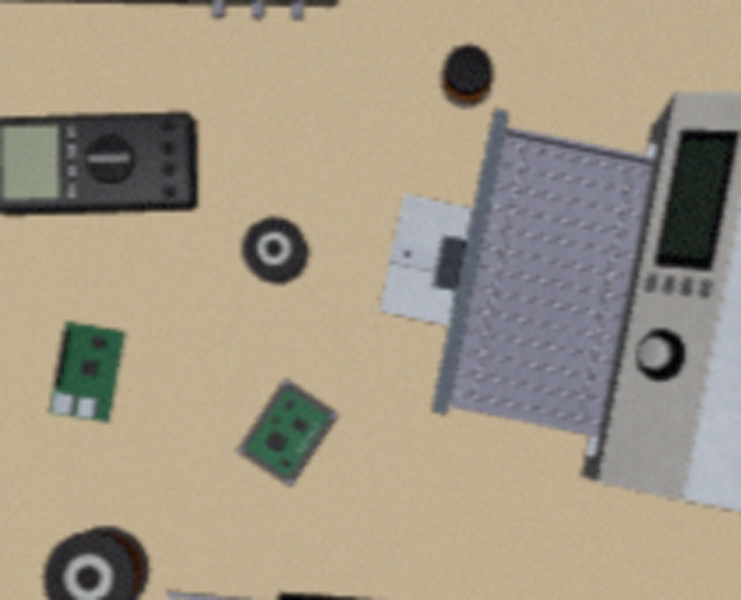

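View pics/scene0z.png

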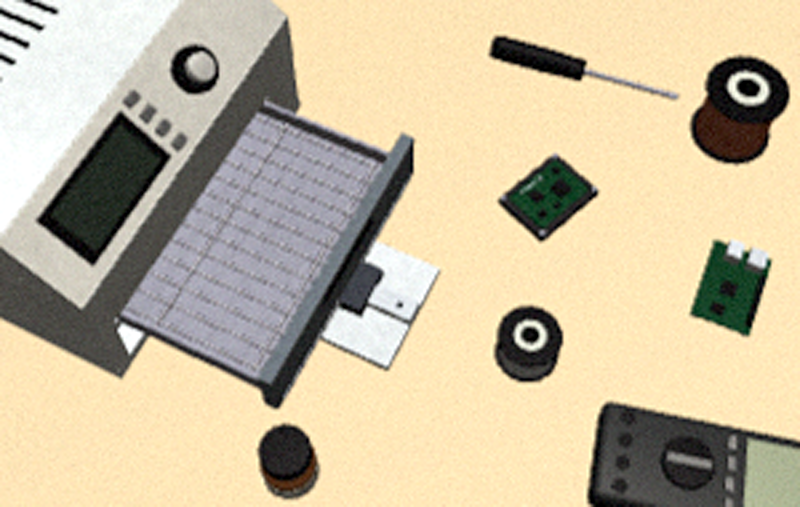

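```bash
cat > m.py <<'E'
from h import *
def toplane(c,cnt,h): return np.array([ray(c,u,v,h)[:2] for u,v in np.reshape(cnt,(-1,2))])
def rect(P):
    (cx,cy),(w,h),a=cv2.minAreaRect((P*1000).astype(np.float32)); return round(cx,1),round(cy,1),round(w,1),round(h,1),round(a,2)
E
python3 - <<'E'
from m import *
c=dict(np.load('/tmp/top0.npz')); W=pts(c); z=W[...,2]
v,u=np.mgrid[:400,:640]
# roof
def big(m):
    cs,_=cv2.findContours(m.astype(np.uint8),cv2.RETR_EXTERNAL,cv2.CHAIN_APPROX_NONE); return max(cs,key=cv2.contourArea)
m=(abs(z-.215)<.01)&(u>370)&(u<520)&(v>100)&(v<280)
print('roof+', rect(toplane(c,big(m),.215)))
m=(abs(z-.09)<.012)&(u>315)&(u<350)&(v>110)&(v<235)
ct=big(m);print('plate',cv2.contourArea(ct), rect(toplane(c,ct,.09)))
m=((z>.155)&(u>370)&(u<520)&(v>100)&(v<280)); 
ct=big(m)
P=W[m]; print('oven z>.155', rect(P[:,:2]))
# carrier on both views
for n,(a,b,x,y) in {'top':(262,200,40,42),'scene':(350,192,52,46)}.items():
    c=dict(np.load(f'/tmp/{n}0.npz')); col=c['color'].astype(int)
    sub=col[b:b+y,a:a+x]
    m=(sub[...,0]<sub[...,1]+0)&(sub.sum(-1)<190) | (sub[...,0]<sub[...,2]+4)
    hsv=cv2.cvtColor(c['color'][b:b+y,a:a+x],cv2.COLOR_RGB2HSV)
    bench=(sub[...,0]-sub[...,2]>12)
    m=~bench
    ct=big(m)+np.array([a,b])
    print(n,'carrier',cv2.contourArea(ct),rect(toplane(c,ct,.010)),rect(toplane(c,ct,.0)))
    g=(sub[...,1]-sub[...,0]>10)&(sub[...,1]-sub[...,2]>5)
    ct=big(g)+np.array([a,b]); print('green',rect(toplane(c,ct,.011)))
E
```

```text
roof+ (553.4, -259.4, 269.1, 329.5, 79.27)
plate 318.5 (612.0, 48.0, 14.6, 269.3, 79.28)
oven z>.155 (555.5, -253.0, 337.4, 331.3, 79.28)
top carrier 418.5 (459.3, 208.8, 59.1, 79.1, 57.45) (459.2, 209.7, 59.5, 79.6, 57.45)
green (459.7, 209.5, 46.5, 66.6, 57.47)
scene carrier 578.5 (459.1, 211.4, 61.0, 82.5, 57.03) (452.9, 211.2, 61.7, 83.4, 57.03)
green (456.7, 211.1, 46.8, 67.2, 56.95)
```

```bash
cat >> m.py <<'E'
th=np.radians(79.28); ox=-np.array([np.cos(th),np.sin(th)]); oy=np.array([-ox[1],ox[0]])
pl=np.array([.612,.048])
E
python3 - <<'E'
from m import *
c=dict(np.load('/tmp/top0.npz'));g=c['color'].sum(-1).astype(int); W=pts(c)
for v in (140,150,165,200,215,220,225,230):
    row=g[v,360:400]; k=np.argmax(np.diff(row)); 
    u=360+k+.5; p=ray(c,u,v,.155)[:2]-pl; print(v,u,row[k-2:k+3],(p@ox).round(4),(p@oy).round(4))
# plate edges at two pts, and key
for nm,uvs in {'scene':None,'top':None}.items():
    c=dict(np.load(f'/tmp/{nm}0.npz')); W=pts(c); col=c['color']
    (a,b,x,y)=(378,188,22,24) if nm=='top' else (230,150,28,32)
    sub=col[b:b+y,a:a+x].sum(-1).astype(int)
    big=cv2.resize(cv2.convertScaleAbs(col[b:b+y,a:a+x,::-1],alpha=1.6),None,fx=16,fy=16,interpolation=cv2.INTER_NEAREST); cv2.imwrite(f'pics/key_{nm}.png',big)
    P=W[b:b+y,a:a+x]; 
    m=(sub<110).astype(np.uint8)
    cs,_=cv2.findContours(m,cv2.RETR_EXTERNAL,cv2.CHAIN_APPROX_NONE); ct=max(cs,key=cv2.contourArea)
    print(nm,'dark ellipse',cv2.fitEllipse(cv2.convexHull(ct)), 'offset',a,b)
E
```

```text
140 387.5 [158 114 114 178 234] 0.1374 0.1214
150 385.5 [213 152 121 178 233] 0.1374 0.0912
165 382.5 [215 156 124 178 231] 0.1374 0.0461
200 393.5 [ 20  20  60 197 247] 0.1887 -0.0478
215 372.5 [197 146 110 171 228] 0.1375 -0.1029
220 372.5 [126 110 164 224 245] 0.1403 -0.1171
225 371.5 [179 128 172 229 247] 0.1403 -0.1318
230 369.5 [104  95 109 171 226] 0.1375 -0.1472
scene dark ellipse ((12.738079071044922, 15.768445014953613), (16.937788009643555, 17.64849853515625), 143.61280822753906) offset 230 150
top dark ellipse ((8.698305130004883, 12.129549026489258), (12.981033325195312, 14.166743278503418), 13.947702407836914) offset 378 188
```

View pics/key_top.png

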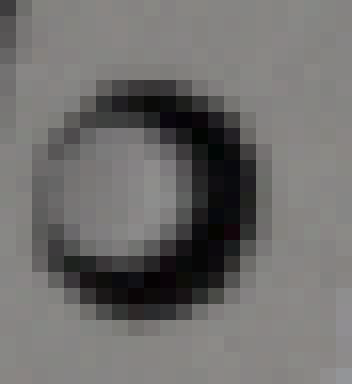

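View pics/key_scene.png

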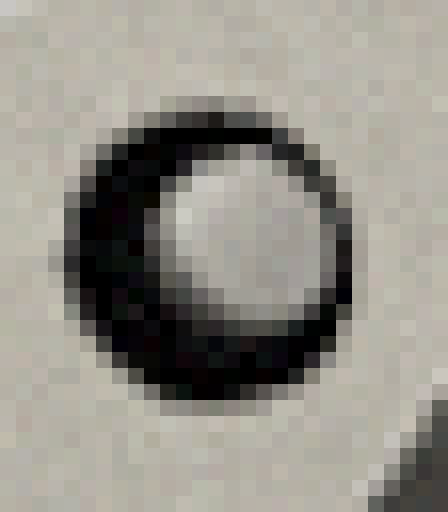

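```bash
python3 - <<'E'
from m import *
A=[];b=[]
n=np.array([-ox[0],-ox[1],1])/2**.5
f0=np.r_[pl+ox*.1375,.155]
O=[]
for nm,(u,v) in {'top':(386.7,200.13),'scene':(242.74,165.77)}.items():
    c=dict(np.load(f'/tmp/{nm}0.npz'));p0=ray(c,u,v,0);p1=ray(c,u,v,.2);d=(p1-p0)/np.linalg.norm(p1-p0)
    M=np.eye(3)-np.outer(d,d);A.append(M);b.append(M@p0)
    t=((f0-p0)@n)/(d@n);q=p0+t*d;print(nm,'on console',q,'local',(q[:2]-f0[:2])@ox,(q[:2]-f0[:2])@oy)
    W=pts(c);
    if nm=='top': m=W[190:210,378:396]
    else: m=W[155:178,232:254]
    m=m.reshape(-1,3);m=m[~np.isnan(m[:,0])];h=(m-f0)@n;print('height pct',np.percentile(h,[5,25,50,75,90,97]).round(4))
    k=m[h>.012]; print('key pts',len(k),np.median(k,0))
q=np.linalg.solve(sum(A),sum(b));print('tri',q,'h',(q-f0)@n,'loc',(q-f0)[:2]@ox,(q-f0)[:2]@oy,'keytop',q+.009*n, n)
# key bright centre rays
A=[];b=[]
for nm,(u,v) in {'top':(384.4,199.4),'scene':(245,164)}.items():
    c=dict(np.load(f'/tmp/{nm}0.npz'));p0=ray(c,u,v,0);p1=ray(c,u,v,.2);d=(p1-p0)/np.linalg.norm(p1-p0)
    M=np.eye(3)-np.outer(d,d);A.append(M);b.append(M@p0)
q=np.linalg.solve(sum(A),sum(b));print('tri key',q,'h',(q-f0)@n,(q-f0)[:2]@oy)
# plan
s=robot.state();tcp=s['tcp_pos']
print('delta carrier',np.array([.459,.210])-tcp[:2])
tgt=pl+ox*(.1375-.07);print('tray tgt',tgt)
E
```

```text
top on console [ 0.52780769 -0.1045561   0.18305426] local 0.02805426176407058 -0.054346083395831045
height pct [-0.0026 -0.0001  0.0028  0.0127  0.0201  0.0229]
key pts 99 [ 0.52735227 -0.0967609   0.20263493]
scene on console [ 0.52203826 -0.10474941  0.18431736] local 0.02931736278270554 -0.059978867780363064
height pct [-0.0018  0.0004  0.0046  0.0135  0.0206  0.0224]
key pts 167 [ 0.52895259 -0.09622902  0.20097935]
tri [ 0.52707937 -0.10250818  0.19149996] h 0.007299043268354961 loc 0.02617755163646948 -0.055442619057732616 keytop [ 0.52826313 -0.09625528  0.19786392] [0.13152865 0.6947663  0.70710678]
tri key [ 0.52849699 -0.09452497  0.20257715] h 0.020864725592486623 -0.055534691969022776
delta carrier [ 0.32539694 -0.271314  ]
tray tgt [ 0.59944435 -0.01832199]
```

```bash
python3 - <<'E'
from m import *
c=dict(np.load('/tmp/wrist0.npz'));W=pts(c);z=c['range_z']
for u,v in [(215,262),(222,260),(205,270),(425,262),(432,262),(190,290),(455,290),(85,325),(560,325),(160,315),(470,320),(210,375)]: print(u,v,z[v,u],W[v,u].round(4))
m=(W[...,2]>.18); P=W[m]; print(len(P), P[:,2].min())
tcp=np.array([.1336,.4812,.2304]);tx=np.array([.268,.964,0]);tz=np.array([-.964,.268,0])
x=(P-tcp)@tx;h=P[:,2]-tcp[2];y=(P-tcp)@tz
for lo in np.arange(-.01,.16,.01):
    k=(h>=lo)&(h<lo+.01)
    if k.sum(): print(round(lo,3),k.sum(),x[k].min().round(4),x[k].max().round(4),y[k].min().round(4),y[k].max().round(4))
for nm in ('scene','top'):
    c=dict(np.load(f'/tmp/{nm}0.npz'));W=pts(c).reshape(-1,3);d=W-tcp;k=(abs(d[:,0])<.13)&(abs(d[:,1])<.13)&(d[:,2]>-.02)&(d[:,2]<.15);d=d[k];x=d@tx;y=d@tz;h=d[:,2]
    print(nm)
    for lo in np.arange(-.02,.15,.01):
        k=(h>=lo)&(h<lo+.01)
        if k.sum(): print(round(lo,3),k.sum(),x[k].min().round(4),x[k].max().round(4),y[k].min().round(4),y[k].max().round(4))
E
```

```text
215 262 0.13094059 [0.1103 0.4433 0.2533]
222 260 0.13665241 [0.1123 0.4438 0.2478]
205 270 0.124070965 [0.1097 0.4418 0.2604]
425 262 0.13224185 [0.1341 0.5262 0.2519]
432 262 0.13054238 [0.1339 0.5286 0.2535]
190 290 0.110858805 [0.1099 0.4413 0.2742]
455 290 0.11109135 [0.1347 0.5297 0.2738]
85 325 0.089714505 [0.1024 0.422  0.2957]
560 325 0.08938403 [0.1379 0.5499 0.2957]
160 315 0.09465686 [0.1077 0.4397 0.2906]
470 320 0.09324368 [0.1327 0.5271 0.2921]
210 375 0.06790851 [0.1101 0.464  0.3172]
45730 0.24210254895623387
0.01 644 -0.0539 0.0552 -0.0105 0.0131
0.02 1417 -0.0558 0.0575 -0.0096 0.0132
0.03 1804 -0.0557 0.0576 -0.0099 0.0132
0.04 1826 -0.0556 0.057 -0.0082 0.0135
0.05 2148 -0.0724 0.0739 0.0035 0.016
0.06 11973 -0.0742 0.0758 -0.0115 0.0184
0.07 10112 -0.0732 0.0745 -0.0068 0.0198
0.08 13246 -0.0723 0.0736 0.0042 0.0202
0.09 2560 -0.0295 0.0598 0.0154 0.0226
scene
0.01 5 -0.0501 0.0439 -0.0101 -0.0032
0.02 39 -0.0562 0.0546 -0.0133 0.0083
0.03 49 -0.057 0.0555 -0.0127 0.0134
0.04 45 -0.0567 0.0548 -0.0132 0.0057
0.05 43 -0.0603 0.062 -0.0136 -0.0014
0.06 171 -0.074 
[... 162 characters left out ...]
226 -0.0016
0.11 315 -0.069 0.0681 -0.023 0.0134
0.12 56 -0.0668 0.0649 -0.0328 0.0092
0.13 129 -0.0374 0.0363 -0.0409 -0.0053
0.14 149 -0.0371 0.0359 -0.041 -0.0078
top
0.01 9 -0.0492 0.0478 -0.0117 0.0017
0.02 19 -0.0567 0.055 -0.0124 -0.0014
0.03 16 -0.0568 0.0552 -0.0124 -0.0042
0.04 13 -0.0567 0.0464 -0.0141 -0.0076
0.05 11 -0.0717 0.0611 -0.0145 -0.0063
0.06 90 -0.0746 0.0728 -0.0148 0.0106
0.07 83 -0.0744 0.0726 -0.019 0.0083
0.08 56 -0.0726 0.0683 -0.0196 0.0101
0.09 55 -0.0725 0.0687 -0.0204 0.0107
0.1 68 -0.0709 0.0683 -0.0215 0.0104
0.11 179 -0.0696 0.0678 -0.0154 0.0129
0.12 19 -0.0638 0.0629 -0.0145 0.0057
0.13 47 -0.0383 0.0246 -0.039 0.0118
0.14 62 -0.0389 0.022 -0.0403 0.0135
```

```bash
python3 - <<'E'
from m import *
for nm in('top','scene'):
    c=dict(np.load(f'/tmp/{nm}0.npz'));W=pts(c);L=np.stack([(W[...,:2]-pl)@ox,(W[...,:2]-pl)@oy,W[...,2]],-1)
    m=(L[...,0]>-.12)&(L[...,0]<.01)&(abs(L[...,1])<.07)&(L[...,2]>.01)
    P=L[m];col=c['color'][m].sum(-1)
    for x0 in np.arange(-.1,.012,.005):
        k=(P[:,0]>=x0)&(P[:,0]<x0+.005)
        for y0 in (-.06,-.03,-.012,.012,.03):
            y1={-.06:-.03,-.03:-.012,-.012:.012,.012:.03,.03:.06}[y0]
            kk=k&(P[:,1]>=y0)&(P[:,1]<y1)
            print(f'{np.median(P[kk,2])*1000:5.0f}/{np.median(col[kk]) if kk.any() else 0:4.0f}' if kk.any() else '   -     ',end=' ')
        print(nm,round(x0,3))
# palm
tcp=np.array([.1336,.4812,.2304]);tx=np.array([.268,.964,0]);tz=np.array([-.964,.268,0])
c=dict(np.load('/tmp/scene0.npz'));d=pts(c).reshape(-1,3)-tcp;x=d@tx;y=d@tz;h=d[:,2]
for lo in np.arange(.03,.2,.01):
    k=(h>=lo)&(h<lo+.01)&(abs(x)<.045)&(abs(y)<.12)
    if k.sum(): print(round(lo,3),[ (int(1000*x[k&(abs(x-xx)<.005)].mean()),int(1000*y[k&(abs(x-xx)<.005)].min())) for xx in (-.04,-.03,-.02,-.01,0,.01,.02,.03,.04) if (k&(abs(x-xx)<.005)).any()])
im=cv2.imread('pics/scene0.png')[0:110,470:620];cv2.imwrite('pics/grip.png',cv2.resize(cv2.convertScaleAbs(im,alpha=3),None,fx=5,fy=5,interpolation=cv2.INTER_CUBIC))
E
```

```text
-         -         -         -         -      top -0.1
   -         -         -         -         -      top -0.095
   -         -         -         -         -      top -0.09
   -         -         -         -         -      top -0.085
   -         -         -         -         -      top -0.08
   22/ 286    16/ 287    33/ 286    19/ 278    22/ 296 top -0.075
   22/ 296    20/ 302    31/ 288    22/ 292    22/ 296 top -0.07
   22/ 304    22/ 303    28/ 287    21/ 298    21/ 296 top -0.065
   22/ 304    23/ 299    32/ 269    22/ 299    22/ 298 top -0.06
   19/ 304    22/ 301    31/ 286    20/ 297    23/ 297 top -0.055
   22/ 307    21/ 304    30/ 291    20/ 301    21/ 299 top -0.05
   23/ 305    21/ 305    32/ 289    21/ 303    21/ 301 top -0.045
   22/ 305    20/ 304    31/ 292    21/ 304    21/ 301 top -0.04
   22/ 306    22/ 301    30/ 286    20/ 298    21/ 297 top -0.035
   24/ 305    30/ 244    40/ 206    24/ 264    20/ 297 top -0.03
   21/ 309    27/ 212    39/ 108    37/ 161    24/ 300 top -0.025
   23/ 305    38/ 105    39/  98    38/ 103    23/ 298 top -0.02
   20/ 302    31
[... 2579 characters left out ...]
]
0.13 [(-36, -13), (-29, -29), (-19, -35), (-9, -39), (0, -40), (9, -38), (20, -35), (29, -28), (35, -13)]
0.14 [(-36, -14), (-29, -28), (-20, -38), (-10, -41), (0, -39), (10, -39), (19, -35), (30, -28), (35, -7)]
0.15 [(-36, -13), (-29, -29), (-19, -36), (-10, -39), (0, -39), (9, -39), (20, -36), (30, -27), (36, -9)]
0.16 [(-36, -14), (-29, -28), (-20, -36), (-9, -38), (0, -39), (9, -39), (20, -35), (29, -28), (35, -10)]
0.17 [(-36, -12), (-30, -29), (-20, -36), (-10, -37), (0, -39), (10, -39), (20, -34), (30, -27), (35, 8)]
0.18 [(-29, -23), (-19, -33), (-10, -34), (0, -35), (9, -36), (19, -33), (28, -23)]
0.19 [(-30, -24), (-20, -31), (-9, -36), (0, -36), (10, -37), (19, -34), (29, -22)]
```

View pics/grip.png

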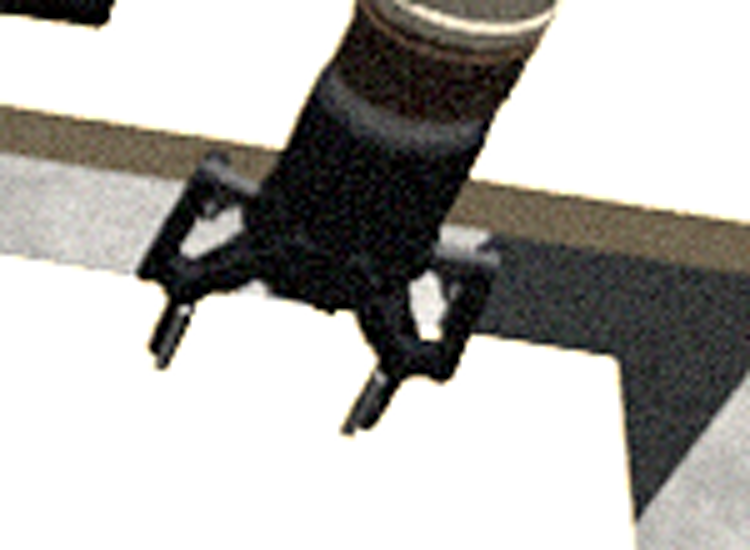

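Call:
step_arm([
  {"x":0.04,"y":-0.034,"z":0,"twist":-0.037},
  {"x":0.04,"y":-0.034,"z":0,"twist":-0.037},
  {"x":0.04,"y":-0.034,"z":0,"twist":-0.037},
  {"x":0.04,"y":-0.034,"z":0,"twist":-0.037},
  {"x":0.04,"y":-0.034,"z":0,"twist":-0.037},
  {"x":0.04,"y":-0.034,"z":0,"twist":-0.037},
  {"x":0.04,"y":-0.034,"z":-0.02,"twist":-0.037},
  {"x":0.04,"y":-0.034,"z":-0.02,"twist":-0.037},
], fingers=0.076, force=25)

```text
time: 1.15
tcp_pos: [0.46, 0.2028, 0.1891]
eef_rot: [-0.62, 0.62, 0.341, -0.34]
ft_force: [0.8, 1.1, 0.2]
grip_width: 0.891
```

```bash
cat >> m.py <<'E'
from scipy.spatial.transform import Rotation as Ro
def st():
    s=robot.state(); q=s['eef_rot']; R=Ro.from_quat(np.r_[q[1:],q[0]]).as_matrix()
    print('t',round(s['time'],2),'tcp',s['tcp_pos'].round(4),'jaw deg',np.degrees(np.arctan2(R[1,0],R[0,0])).round(2),'tool y',R[:,1].round(3),'F',s['ft_force'].round(1),'grip',round(s['grip_width'],3)); return s
E
python3 -c "
from m import *
c=cap('wrist','w1.png');np.savez('/tmp/w1.npz',**c);st()"
```

```text
t 1.2 tcp [0.4634 0.198  0.1862] jaw deg 57.13 tool y [ 0.002 -0.005 -1.   ] F [ 3.4 -1.  -0.4] grip 0.888
```

View pics/w1.png

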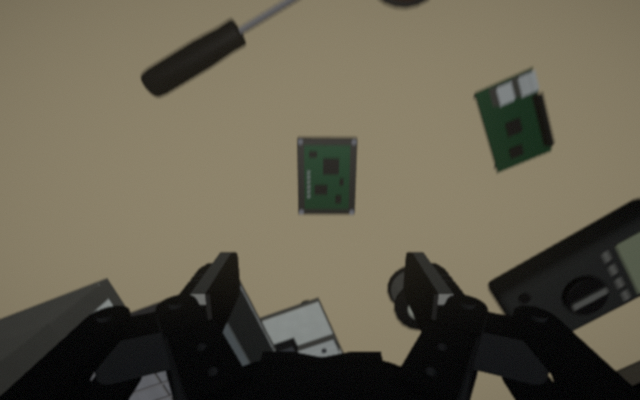

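Wrist view shows the carrier upright at (327,175), aligned with the jaws. The dev board is at (515,118) and the solder reel at (405,295).

```bash
python3 - <<'E'
from m import *
c=dict(np.load('/tmp/w1.npz'));sub=c['color'][120:230,280:375].astype(int)
m=(sub[...,0]-sub[...,2]<10).astype(np.uint8)
cs,_=cv2.findContours(m,cv2.RETR_EXTERNAL,cv2.CHAIN_APPROX_NONE);ct=max(cs,key=cv2.contourArea)+np.array([280,120])
print(rect(toplane(c,ct,.010)),rect(toplane(c,ct,.005))); s=st()
E
```

```text
(457.9, 210.6, 57.5, 77.7, 56.7) (458.8, 210.1, 58.4, 78.9, 56.7)
t 1.2 tcp [0.4634 0.198  0.1862] jaw deg 57.13 tool y [ 0.002 -0.005 -1.   ] F [ 3.4 -1.  -0.4] grip 0.888
```

Call:
step_arm([
  {"x":-0.005,"y":0.012,"z":-0.03},
  {"z":-0.04},
  {"z":-0.04},
  {"z":-0.025},
  {},
  {},
])

```text
$.series[0]: bad value
```

```bash
python3 - <<'E'
from m import *
c=cap('wrist','w2.png');s=st()
E
```

```text
t 1.25 tcp [0.4606 0.2001 0.187 ] jaw deg 57.2 tool y [-0.002 -0.003 -1.   ] F [-1.6  0.4  0.4] grip 0.888
```

View pics/w2.png

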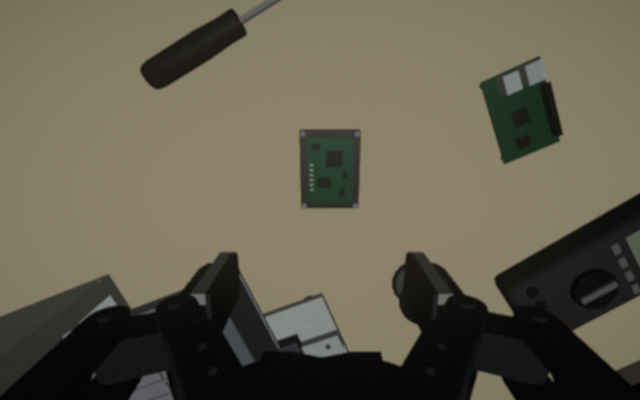

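Call:
step_arm([
  {"x":-0.002,"y":0.01,"z":-0.03,"twist":0},
  {"x":0,"y":0,"z":-0.04,"twist":0},
  {"x":0,"y":0,"z":-0.04,"twist":0},
  {"x":0,"y":0,"z":-0.025,"twist":0},
  {"x":0,"y":0,"z":0,"twist":0},
  {"x":0,"y":0,"z":0,"twist":0},
])

```text
time: 2.0
tcp_pos: [0.4573, 0.2114, 0.0494]
eef_rot: [-0.621, 0.621, 0.337, -0.34]
ft_force: [-0.2, 0.5, 0.7]
grip_width: 0.888
```

```bash
python3 - <<'E'
from m import *
c=cap('wrist','w3.png');s=st()
sub=c['color'].astype(int)
m=(sub[...,0]-sub[...,2]<10).astype(np.uint8)
cs,_=cv2.findContours(m,cv2.RETR_EXTERNAL,cv2.CHAIN_APPROX_NONE);
for ct in cs:
  if cv2.contourArea(ct)>1500: print(cv2.boundingRect(ct),rect(toplane(c,ct,.010)))
E
```

```text
t 2.05 tcp [0.4573 0.2114 0.0495] jaw deg 57.19 tool y [-0.002 -0.002 -1.   ] F [ 0.2  0.9 -0.7] grip 0.893
(0, 253, 640, 147) (514.5, 171.8, 457.1, 114.0, 57.27)
(270, 167, 103, 125) (456.5, 211.8, 58.6, 80.0, 57.2)
(576, 64, 64, 158) (505.4, 379.6, 33.2, 82.8, 81.2)
(0, 0, 171, 99) (295.5, 164.1, 105.9, 28.3, 85.61)
```

View pics/w3.png

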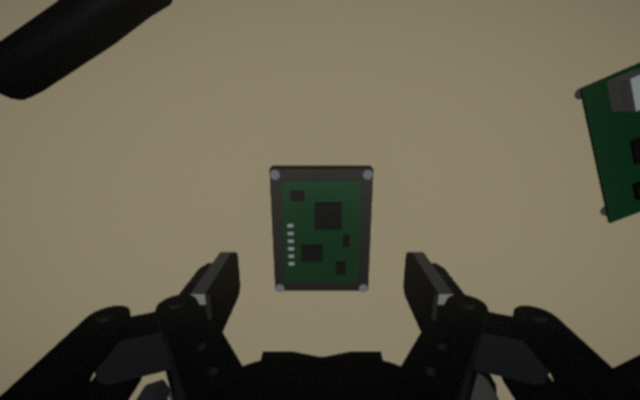

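Carrier is centred between the pads at (321,228). Descend.

Call:
step_arm([
  {"x":0,"y":0,"z":-0.025,"twist":0},
  {"x":0,"y":0,"z":-0.017,"twist":0},
  {"x":0,"y":0,"z":-0.008,"twist":0},
  {"x":0,"y":0,"z":0,"twist":0},
  {"x":0,"y":0,"z":0,"twist":0},
])

```text
time: 2.68
tcp_pos: [0.4626, 0.2144, 0.0052]
eef_rot: [-0.62, 0.621, 0.342, -0.335]
ft_force: [0.3, 0.6, -1.1]
grip_width: 0.888
```

```bash
python3 -c "
from m import *
st();c=cap('scene','s2.png');cv2.imwrite('pics/s2z.png',cv2.resize(cv2.convertScaleAbs(c['color'][120:270,280:480,::-1],alpha=2),None,fx=4,fy=4))"
```

```text
t 2.67 tcp [0.4626 0.2144 0.0052] jaw deg 57.23 tool y [ 0.01   0.004 -1.   ] F [ 0.3  0.6 -1.1] grip 0.888
```

View pics/s2z.png

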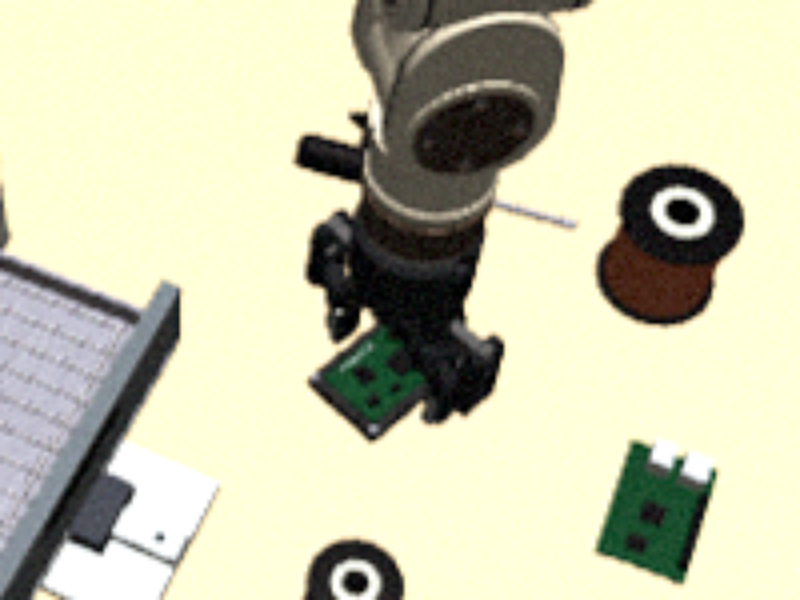

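```bash
python3 -c "
from m import *
s=st();print(s['q'].round(3),s['dq'].round(3),s['joint_efforts'].round(1),s['ft_torque'])"
```

```text
t 2.73 tcp [0.4627 0.2145 0.0053] jaw deg 57.23 tool y [ 0.01   0.004 -1.   ] F [ 0.8 -0.9 -0.7] grip 0.884
[ 4.340e-01  4.680e-01 -3.160e-01  7.760e-01 -1.000e-03  1.006e+00] [-0.003  0.001 -0.003 -0.003  0.     0.001] [  0.  -41.1  18.6  -0.   -0.    0. ] [0.0215417  0.01730882 0.04638066]
```

Call:
step_arm([
  {"x":0,"y":0,"z":0,"twist":0},
])

```text
time: 2.85
tcp_pos: [0.4631, 0.2146, 0.0059]
eef_rot: [-0.62, 0.621, 0.343, -0.334]
ft_force: [-0.2, -1.0, 0.5]
grip_width: 0.891
```

```bash
python3 -c "
from m import *
s=st();print(s['q'].round(3),s['dq'].round(3))"
```

```text
t 2.85 tcp [0.4631 0.2146 0.0059] jaw deg 57.23 tool y [ 0.011  0.004 -1.   ] F [-0.2 -1.   0.5] grip 0.891
[ 4.340e-01  4.680e-01 -3.150e-01  7.760e-01 -1.000e-03  1.006e+00] [-0.    -0.008  0.008  0.003 -0.001 -0.   ]
```

Call:
step_arm([
  {"x":-0.004,"y":-0.003,"z":-0.009,"twist":0},
])

```text
time: 2.98
tcp_pos: [0.4603, 0.2122, -0.0024]
eef_rot: [-0.62, 0.621, 0.344, -0.333]
ft_force: [0.1, -0.1, -0.3]
grip_width: 0.891
```

```bash
python3 -c "
from m import *
s=st();print(s['q'].round(3))
c=cap('wrist','w4.png');s=st()"
```

```text
t 2.98 tcp [ 0.4603  0.2122 -0.0024] jaw deg 57.24 tool y [ 0.014  0.006 -1.   ] F [ 0.1 -0.1 -0.3] grip 0.891
[ 4.320e-01  4.730e-01 -3.360e-01  7.470e-01 -1.000e-03  1.004e+00]
t 3.02 tcp [ 0.4579  0.2109 -0.0042] jaw deg 57.22 tool y [ 0.01   0.004 -1.   ] F [-1.  -0.3 -0.8] grip 0.892
```

View pics/w4.png

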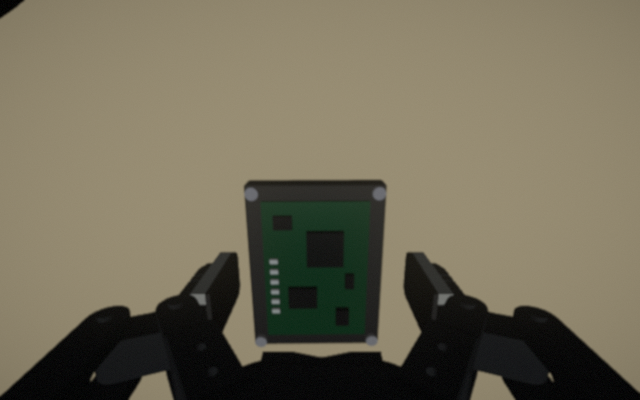

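Call:
step_arm([
  {"x":0,"y":0,"z":0.002,"twist":0},
  {"x":0,"y":0,"z":0,"twist":0},
  {"x":0,"y":0,"z":0,"twist":0},
  {"x":0,"y":0,"z":0,"twist":0},
], fingers=0.05, force=30)

```text
time: 3.52
tcp_pos: [0.4572, 0.2105, -0.0025]
eef_rot: [-0.62, 0.621, 0.342, -0.335]
ft_force: [1.2, 0.1, -0.1]
grip_width: 0.686
```

```bash
python3 -c "
from m import *
s=st()
c=cap('wrist','w5.png');s=st()"
```

```text
t 3.52 tcp [ 0.4572  0.2105 -0.0025] jaw deg 57.22 tool y [ 0.009  0.003 -1.   ] F [ 1.2  0.1 -0.1] grip 0.686
t 3.58 tcp [ 0.4572  0.2105 -0.0025] jaw deg 57.22 tool y [ 0.009  0.003 -1.   ] F [-0.2 -0.3  1.3] grip 0.692
```

View pics/w5.png

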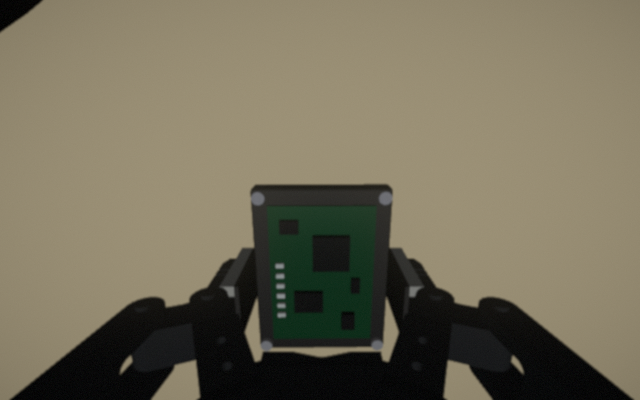

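Fingers stopped at about 59 mm, pads on both sides of the frame, carrier aligned. Lift.

Call:
step_arm([
  {"x":0,"y":0,"z":0.006,"twist":0},
  {"x":0,"y":0,"z":0.015,"twist":0},
  {"x":0,"y":0,"z":0.025,"twist":0},
  {"x":0,"y":0,"z":0.025,"twist":0},
  {"x":0,"y":0,"z":0.025,"twist":0},
  {"x":0,"y":0,"z":0.025,"twist":0},
  {"x":0,"y":0,"z":0.02,"twist":0},
  {"x":0,"y":0,"z":0.01,"twist":0},
])

```text
time: 4.58
tcp_pos: [0.4561, 0.21, 0.1583]
eef_rot: [-0.62, 0.621, 0.342, -0.335]
ft_force: [0.9, -0.0, -0.7]
grip_width: 0.689
```

```bash
python3 -c "
from m import *
s=st()
c=cap('wrist','w6.png');s=st()"
```

```text
t 4.58 tcp [0.4561 0.21   0.1583] jaw deg 57.22 tool y [ 0.01   0.004 -1.   ] F [ 0.9 -0.  -0.7] grip 0.689
t 4.62 tcp [0.4566 0.2103 0.1593] jaw deg 57.22 tool y [ 0.011  0.005 -1.   ] F [-0.4  0.6  0.5] grip 0.69
```

View pics/w6.png

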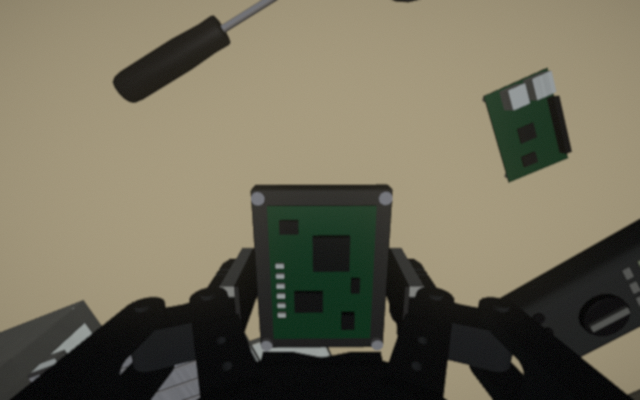

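Carrier held, unchanged in the wrist view. Swing over to the drawer.

Call:
step_arm([
  {"x":0.005,"y":-0.008,"z":0,"twist":-0.04},
  {"x":0.01,"y":-0.016,"z":0,"twist":-0.085},
  {"x":0.01,"y":-0.016,"z":0,"twist":-0.085},
  {"x":0.01,"y":-0.016,"z":0,"twist":-0.085},
  {"x":0.01,"y":-0.016,"z":0,"twist":-0.085},
  {"x":0.01,"y":-0.016,"z":0,"twist":-0.085},
  {"x":0.01,"y":-0.016,"z":0,"twist":-0.085},
  {"x":0.01,"y":-0.016,"z":0,"twist":-0.085},
  {"x":0.01,"y":-0.016,"z":0,"twist":-0.085},
  {"x":0.01,"y":-0.016,"z":0,"twist":-0.085},
])

```text
time: 5.88
tcp_pos: [0.549, 0.0475, 0.1486]
eef_rot: [-0.703, 0.707, 0.051, -0.057]
ft_force: [-0.2, 0.4, -1.0]
grip_width: 0.687
```

```bash
python3 -c "
from m import *
s=st();print(s['q'].round(2))"
```

```text
t 5.88 tcp [0.549  0.0475 0.1486] jaw deg 8.76 tool y [-0.009 -0.006 -1.   ] F [-0.2  0.4 -1. ] grip 0.687
[ 0.09  0.4   0.    1.19 -0.    1.51]
```

Call:
step_arm([
  {"x":0.012,"y":-0.016,"z":0,"twist":-0.085},
  {"x":0.012,"y":-0.016,"z":0,"twist":-0.085},
  {"x":0.012,"y":-0.016,"z":0,"twist":-0.08},
  {"x":0.008,"y":-0.01,"z":0,"twist":-0.06},
  {"x":0.002,"y":-0.003,"z":0,"twist":-0.02},
  {"x":0,"y":0,"z":0,"twist":0},
])

```text
time: 6.62
tcp_pos: [0.5927, -0.0207, 0.1403]
eef_rot: [-0.702, 0.705, -0.079, 0.062]
ft_force: [-1.0, -0.1, -1.4]
grip_width: 0.692
```

```bash
python3 -c "
from m import *
s=st();p=s['tcp_pos'][:2]-(pl+ox*.1375);print('oven local',p@ox,p@oy)
c=cap('wrist','w7.png');c=cap('scene','s7.png');np.savez('/tmp/s7.npz',**c);cv2.imwrite('pics/s7z.png',cv2.resize(cv2.convertScaleAbs(c['color'][110:310,130:390,::-1],alpha=2),None,fx=3,fy=3))
s=st();p=s['tcp_pos'][:2]-(pl+ox*.1375);print('oven local',p@ox,p@oy)"
```

```text
t 6.62 tcp [ 0.5927 -0.0207  0.1403] jaw deg -11.45 tool y [-0.025 -0.002 -1.   ] F [-1.  -0.1 -1.4] grip 0.692
oven local -0.06644764091444687 -0.006203722257868704
t 6.72 tcp [ 0.5926 -0.0201  0.1406] jaw deg -11.4 tool y [-0.025 -0.002 -1.   ] F [ 0.2  0.3 -0.7] grip 0.692
oven local -0.06693518090396185 -0.0064055048444632045
```

View pics/w7.png

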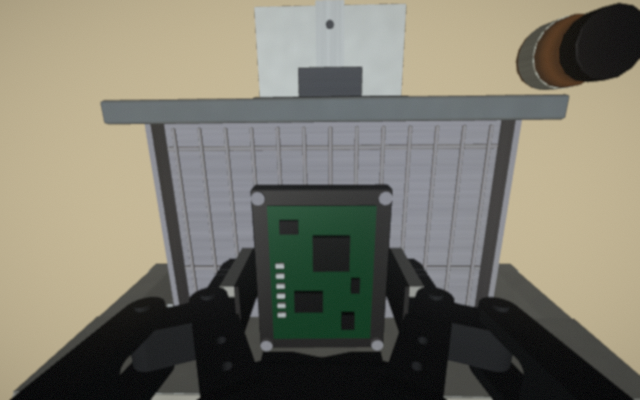

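View pics/s7z.png

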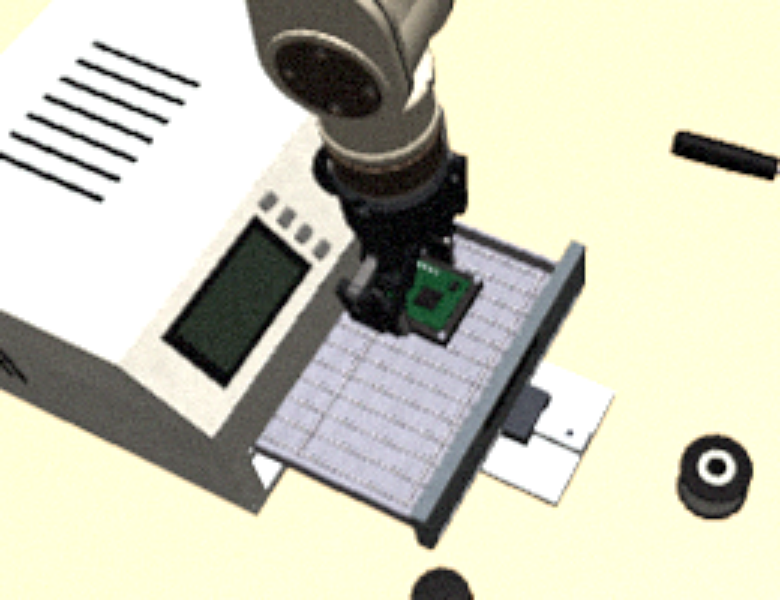

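Call:
step_arm([
  {"x":0.0063,"y":-0.0015,"z":0,"twist":0.012},
  {"x":0,"y":0,"z":-0.02,"twist":0},
  {"x":0,"y":0,"z":0,"twist":0},
])

```text
time: 7.1
tcp_pos: [0.5997, -0.0205, 0.121]
eef_rot: [-0.703, 0.706, -0.073, 0.056]
ft_force: [0.8, -1.2, -1.3]
grip_width: 0.689
```

```bash
cat >> m.py <<'E'
def loc():
    s=st();p=s['tcp_pos'][:2]-(pl+ox*.1375);print('oven local',(p@ox).round(4),(p@oy).round(4),'q',s['q'].round(4)); return s
E
python3 -c "
from m import *
s=loc()"
```

```text
t 7.1 tcp [ 0.5997 -0.0205  0.121 ] jaw deg -10.48 tool y [-0.023 -0.002 -1.   ] F [ 0.8 -1.2 -1.3] grip 0.689
oven local -0.0679 0.0006 q [-0.0327  0.5197  0.1251  1.1994 -0.0029  1.721 ]
```

Call:
step_arm([
  {"x":0,"y":0,"z":-0.02,"twist":0},
  {"x":0,"y":0,"z":-0.02,"twist":0},
  {"x":0,"y":0,"z":-0.014,"twist":0},
  {"x":0,"y":0,"z":-0.005,"twist":0},
  {"x":0,"y":0,"z":0,"twist":0},
])

```text
time: 7.72
tcp_pos: [0.6032, -0.0196, 0.065]
eef_rot: [-0.703, 0.706, -0.069, 0.058]
ft_force: [0.3, 1.3, -0.5]
grip_width: 0.688
```

```bash
python3 -c "
from m import *
s=loc();cap('wrist','w8.png')"
```

```text
t 7.72 tcp [ 0.6032 -0.0196  0.065 ] jaw deg -10.32 tool y [-0.015 -0.002 -1.   ] F [ 0.3  1.3 -0.5] grip 0.688
oven local -0.0694 0.0039 q [-0.031   0.5685  0.0512  1.0689 -0.0029  1.7199]
```

View pics/w8.png

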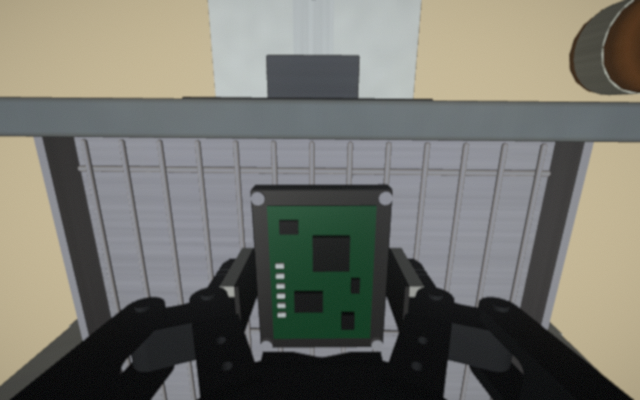

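Call:
step_arm([
  {"x":-0.004,"y":0,"z":-0.006,"twist":-0.006},
  {"x":-0.0005,"y":0,"z":-0.003,"twist":0},
  {"x":0,"y":0,"z":0,"twist":0},
])

```text
time: 8.15
tcp_pos: [0.5994, -0.0197, 0.0572]
eef_rot: [-0.703, 0.705, -0.07, 0.062]
ft_force: [-0.3, -0.3, -1.0]
grip_width: 0.688
```

```bash
python3 -c "
from m import *
s=loc()"
```

```text
t 8.15 tcp [ 0.5994 -0.0197  0.0572] jaw deg -10.69 tool y [-0.012 -0.002 -1.   ] F [-0.3 -0.3 -1. ] grip 0.688
oven local -0.0687 0.0002 q [-0.0314  0.5674  0.0265  1.0422 -0.0028  1.726 ]
```

Aligned (y 0.2 mm, yaw −10.69 against −10.72). Lower slowly to about 0.0505.

Call:
step_arm([
  {"x":0,"y":0,"z":-0.003,"twist":0},
  {"x":0,"y":0,"z":-0.002,"twist":0},
  {"x":0,"y":0,"z":0,"twist":0},
])

```text
time: 8.52
tcp_pos: [0.5996, -0.0197, 0.052]
eef_rot: [-0.703, 0.705, -0.07, 0.062]
ft_force: [0.3, -0.3, -1.2]
grip_width: 0.693
```

```bash
python3 -c "
from m import *
s=loc()"
```

```text
t 8.53 tcp [ 0.5996 -0.0197  0.052 ] jaw deg -10.69 tool y [-0.012 -0.002 -1.   ] F [ 0.3 -0.3 -1.2] grip 0.693
oven local -0.0687 0.0004 q [-0.0314  0.5727  0.0207  1.0308 -0.0028  1.726 ]
```

Call:
step_arm([
  {"x":0,"y":0,"z":-0.001,"twist":0},
  {"x":0,"y":0,"z":-0.0006,"twist":0},
])

```text
time: 8.78
tcp_pos: [0.5998, -0.0197, 0.0504]
eef_rot: [-0.703, 0.705, -0.07, 0.062]
ft_force: [0.5, -1.0, -1.1]
grip_width: 0.69
```

```bash
python3 -c "
from m import *
s=loc()"
```

```text
t 8.78 tcp [ 0.5998 -0.0197  0.0504] jaw deg -10.69 tool y [-0.012 -0.002 -1.   ] F [ 0.5 -1.  -1.1] grip 0.69
oven local -0.0687 0.0006 q [-0.0314  0.5744  0.0191  1.0272 -0.0028  1.726 ]
```

Call:
step_arm([
  {"x":0,"y":0,"z":-0.0008,"twist":0},
  {"x":0,"y":0,"z":-0.0008,"twist":0},
])

```text
time: 9.02
tcp_pos: [0.5998, -0.0197, 0.0488]
eef_rot: [-0.703, 0.705, -0.07, 0.062]
ft_force: [0.6, -0.5, -1.3]
grip_width: 0.691
```

```bash
python3 -c "
from m import *
s=loc();c=cap('scene','s9.png');cv2.imwrite('pics/s9z.png',cv2.resize(cv2.convertScaleAbs(c['color'][150:290,210:350,::-1],alpha=2),None,fx=4,fy=4));st()"
```

```text
t 9.03 tcp [ 0.5998 -0.0197  0.0488] jaw deg -10.69 tool y [-0.012 -0.002 -1.   ] F [ 0.6 -0.5 -1.3] grip 0.691
oven local -0.0687 0.0006 q [-0.0314  0.5761  0.0173  1.0236 -0.0028  1.726 ]
t 9.07 tcp [ 0.5998 -0.0197  0.0487] jaw deg -10.69 tool y [-0.012 -0.002 -1.   ] F [ 0.2  0.3 -0.6] grip 0.687
```

View pics/s9z.png

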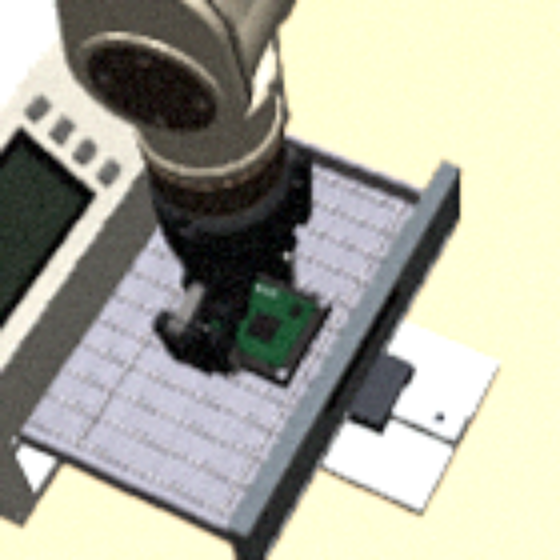

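Call:
step_arm([
  {"x":0,"y":0,"z":-0.0007,"twist":0},
  {"x":0,"y":0,"z":-0.0007,"twist":0},
])

```text
time: 9.32
tcp_pos: [0.5998, -0.0197, 0.0472]
eef_rot: [-0.703, 0.705, -0.07, 0.062]
ft_force: [-0.2, -0.2, -1.4]
grip_width: 0.691
```

```bash
python3 -c "
from m import *
s=loc()"
```

```text
t 9.32 tcp [ 0.5998 -0.0197  0.0472] jaw deg -10.69 tool y [-0.012 -0.002 -1.   ] F [-0.2 -0.2 -1.4] grip 0.691
oven local -0.0687 0.0006 q [-0.0314  0.5778  0.0156  1.0203 -0.0028  1.7259]
```

```bash
python3 -c "
from m import *
c=cap('wrist','w10.png');W=pts(c)
for u,v in [(262,230),(384,230),(265,320),(378,320),(320,196),(205,160),(440,160),(320,150)]:
    print(u,v,np.nanmedian(W[v-2:v+3,u-2:u+3].reshape(-1,3),0).round(4))
loc()"
```

```text
262 230 [0.5773 0.0065 0.0591]
384 230 [ 0.6294 -0.0035  0.058 ]
265 320 [ 0.568  -0.0379  0.0591]
378 320 [ 0.6206 -0.0484  0.0583]
320 196 [0.6051 0.0167 0.0586]
205 160 [0.5543 0.0388 0.0401]
440 160 [0.661  0.0192 0.0405]
320 150 [0.6079 0.0337 0.0407]
t 9.38 tcp [ 0.5997 -0.0197  0.0471] jaw deg -10.69 tool y [-0.012 -0.002 -1.   ] F [-0.7  0.  -1.3] grip 0.693
oven local -0.0687 0.0005 q [-0.0314  0.5779  0.0155  1.0202 -0.0028  1.726 ]
```

View pics/w10.png

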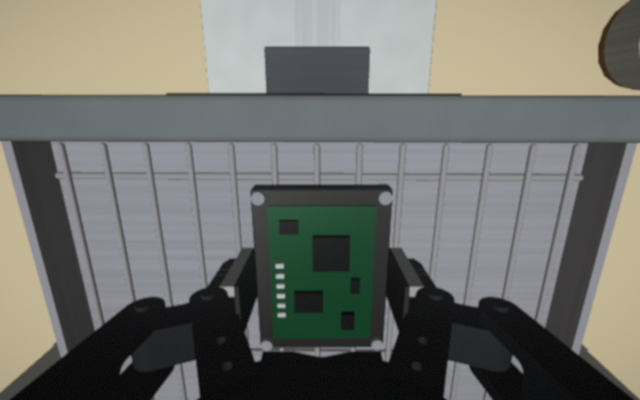

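Call:
step_arm([
  {"x":0,"y":0,"z":-0.0006,"twist":0},
  {"x":0,"y":0,"z":-0.0005,"twist":0},
])

```text
time: 9.62
tcp_pos: [0.5997, -0.0197, 0.0459]
eef_rot: [-0.703, 0.705, -0.07, 0.062]
ft_force: [1.0, 0.1, -0.5]
grip_width: 0.691
```

```bash
python3 -c "
from m import *
s=loc();print(s['ft_torque'])"
```

```text
t 9.62 tcp [ 0.5997 -0.0197  0.0459] jaw deg -10.69 tool y [-0.012 -0.002 -1.   ] F [ 1.   0.1 -0.5] grip 0.691
oven local -0.0687 0.0005 q [-0.0314  0.5791  0.0142  1.0177 -0.0028  1.7259]
[ 0.04430531 -0.06838167 -0.01882791]
```

Call:
step_arm([
  {"x":0,"y":0,"z":-0.0005,"twist":0},
  {"x":0,"y":0,"z":-0.0004,"twist":0},
])

```text
time: 9.88
tcp_pos: [0.6005, -0.0198, 0.0459]
eef_rot: [-0.703, 0.705, -0.069, 0.062]
ft_force: [-0.3, -0.8, 1.9]
grip_width: 0.688
```

```bash
python3 -c "
from m import *
s=loc()"
```

```text
t 9.88 tcp [ 0.6005 -0.0198  0.0459] jaw deg -10.69 tool y [-0.01  -0.003 -1.   ] F [-0.3 -0.8  1.9] grip 0.688
oven local -0.0688 0.0013 q [-0.0314  0.5791  0.0142  1.0158 -0.003   1.7259]
```

Call:
step_arm([
  {"x":-0.0012,"y":0.0002,"z":-0.0003,"twist":0},
])

```text
time: 10.0
tcp_pos: [0.5996, -0.0196, 0.0459]
eef_rot: [-0.703, 0.705, -0.069, 0.063]
ft_force: [0.5, 0.6, 0.1]
grip_width: 0.684
```

```bash
python3 -c "
from m import *
s=loc()"
```

```text
t 10.0 tcp [ 0.5996 -0.0196  0.0459] jaw deg -10.69 tool y [-0.009 -0.003 -1.   ] F [0.5 0.6 0.1] grip 0.684
oven local -0.0688 0.0004 q [-0.0312  0.5771  0.0104  1.0132 -0.003   1.7262]
```

Call:
step_arm([
  {"x":0,"y":0,"z":0,"twist":0},
  {"x":0,"y":0,"z":0,"twist":0},
  {"x":0,"y":0,"z":0,"twist":0},
], fingers=0.078)

```text
time: 10.38
tcp_pos: [0.5992, -0.0195, 0.0455]
eef_rot: [-0.703, 0.705, -0.069, 0.062]
ft_force: [0.1, 0.1, -0.4]
grip_width: 0.915
```

```bash
python3 -c "
from m import *
s=loc();c=cap('wrist','w11.png')"
```

```text
t 10.38 tcp [ 0.5992 -0.0195  0.0455] jaw deg -10.69 tool y [-0.01  -0.003 -1.   ] F [ 0.1  0.1 -0.4] grip 0.915
oven local -0.0688 -0.0001 q [-0.0311  0.5772  0.0096  1.0132 -0.0029  1.7262]
```

View pics/w11.png

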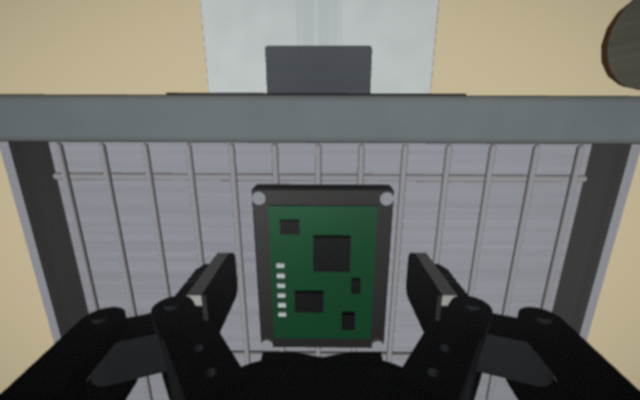

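Call:
step_arm([
  {"x":0,"y":0,"z":0.006,"twist":0},
  {"x":0,"y":0,"z":0.012,"twist":0},
  {"x":0,"y":0,"z":0.025,"twist":0},
  {"x":0,"y":0,"z":0.03,"twist":0},
  {"x":0,"y":0,"z":0.025,"twist":0},
  {"x":0.004,"y":0.02,"z":0,"twist":0},
  {"x":0.006,"y":0.03,"z":0,"twist":0},
  {"x":0.006,"y":0.03,"z":0,"twist":0},
  {"x":0.006,"y":0.03,"z":0,"twist":0},
  {"x":0.003,"y":0.016,"z":0,"twist":0},
])

```text
time: 11.68
tcp_pos: [0.624, 0.1135, 0.1483]
eef_rot: [-0.703, 0.705, -0.069, 0.063]
ft_force: [-0.5, 0.5, -0.5]
grip_width: 0.916
```

```bash
python3 -c "
from m import *
s=loc();c=cap('top','t12.png');cv2.imwrite('pics/t12z.png',cv2.resize(cv2.convertScaleAbs(c['color'][100:270,250:450,::-1],alpha=1.8),None,fx=3.5,fy=3.5));np.savez('/tmp/t12.npz',**c);c=cap('scene','s12.png');np.savez('/tmp/s12.npz',**c);s=loc()"
```

```text
t 11.68 tcp [0.624  0.1135 0.1483] jaw deg -10.75 tool y [-0.009 -0.001 -1.   ] F [-0.5  0.5 -0.5] grip 0.916
oven local -0.2041 -0.0004 q [1.7960e-01 5.5790e-01 2.6330e-01 1.2856e+00 6.0000e-04 1.9380e+00]
t 11.78 tcp [0.624  0.1133 0.1483] jaw deg -10.69 tool y [-0.009 -0.001 -1.   ] F [-0.1 -0.5  0.2] grip 0.913
oven local -0.2039 -0.0004 q [1.7940e-01 5.5790e-01 2.6310e-01 1.2855e+00 5.0000e-04 1.9368e+00]
```

View pics/t12z.png

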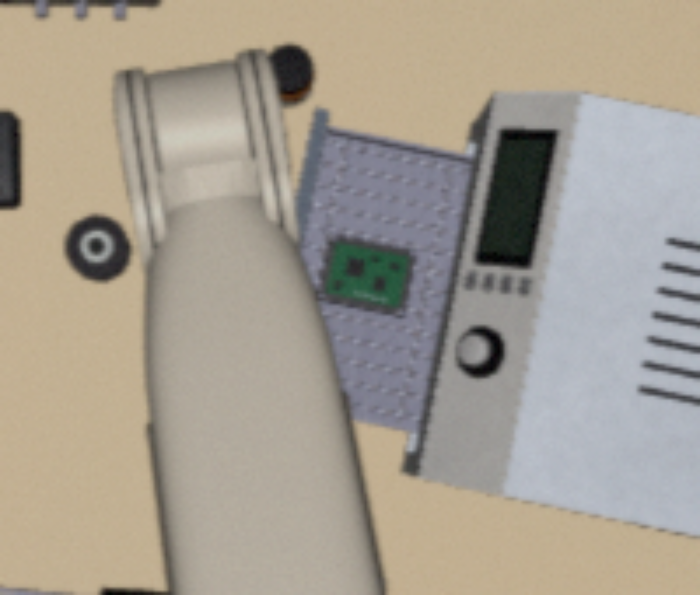

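View pics/s12.png

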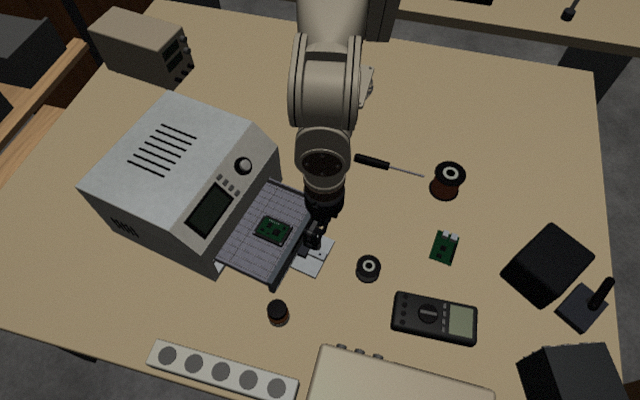

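```bash
python3 - <<'E'
from m import *
c=dict(np.load('/tmp/t12.npz'));print('reel',ray(c,278,171,.04)); 
def big(m):
    cs,_=cv2.findContours(m.astype(np.uint8),cv2.RETR_EXTERNAL,cv2.CHAIN_APPROX_NONE); return max(cs,key=cv2.contourArea)
for nm,(a,b,x,y) in {'top':(336,162,38,34),'scene':(250,208,48,42)}.items():
    c=dict(np.load(f'/tmp/{nm[0]}12.npz'));s=c['color'][b:b+y,a:a+x].astype(int)
    g=(s[...,1]-s[...,0]>10)&(s[...,1]-s[...,2]>3)
    r=rect(toplane(c,big(g)+np.array([a,b]),.059));p=np.array(r[:2])/1000-(pl+ox*.1375);print(nm,r,'local',p@ox,p@oy)
E
```

```text
reel [0.62144152 0.22003531 0.04      ]
top (601.7, -21.4, 66.4, 46.3, 79.69) local -0.06739527499310367 0.0027888226382191735
scene (598.8, -20.2, 66.8, 47.1, 79.58) local -0.06803490466341865 -0.0002837778702838179
```

Call:
step_arm([
  {"x":0,"y":0,"z":-0.03,"twist":0},
  {"x":0,"y":0,"z":-0.03,"twist":0},
  {"x":0,"y":0,"z":-0.025,"twist":0},
  {"x":0,"y":0,"z":0,"twist":0},
], fingers=0)

```text
time: 12.28
tcp_pos: [0.623, 0.1102, 0.0609]
eef_rot: [-0.702, 0.705, -0.07, 0.063]
ft_force: [0.1, 0.9, 0.4]
grip_width: 0.058
```

```bash
python3 - <<'E'
from m import *
loc()
E
```

```text
t 12.28 tcp [0.623  0.1102 0.0609] jaw deg -10.85 tool y [-0.01  -0.003 -1.   ] F [0.1 0.9 0.4] grip 0.058
oven local -0.2006 -0.0007 q [ 1.7580e-01  6.2150e-01  1.3480e-01  1.0946e+00 -1.6000e-03  1.9360e+00]
```

Call:
step_arm([
  {"x":0,"y":0,"z":-0.017,"twist":0},
  {"x":0,"y":0.002,"z":-0.01,"twist":0.002},
  {"x":0,"y":0,"z":0,"twist":0},
])

```text
time: 12.65
tcp_pos: [0.6245, 0.1113, 0.0345]
eef_rot: [-0.703, 0.705, -0.069, 0.064]
ft_force: [-0.3, -0.3, -0.2]
grip_width: 0.003
```

```bash
python3 - <<'E'
from m import *
loc()
c=cap('scene');cv2.imwrite('pics/s13z.png',cv2.resize(cv2.convertScaleAbs(c['color'][160:300,230:390,::-1],alpha=2.2),None,fx=4.5,fy=4.5))
c=cap('wrist','w13.png')
E
```

```text
t 12.65 tcp [0.6245 0.1113 0.0345] jaw deg -10.83 tool y [-0.007 -0.003 -1.   ] F [-0.3 -0.3 -0.2] grip 0.003
oven local -0.202 0.0005 q [ 1.7730e-01  6.4760e-01  1.0640e-01  1.0367e+00 -1.9000e-03  1.9370e+00]
```

View pics/s13z.png

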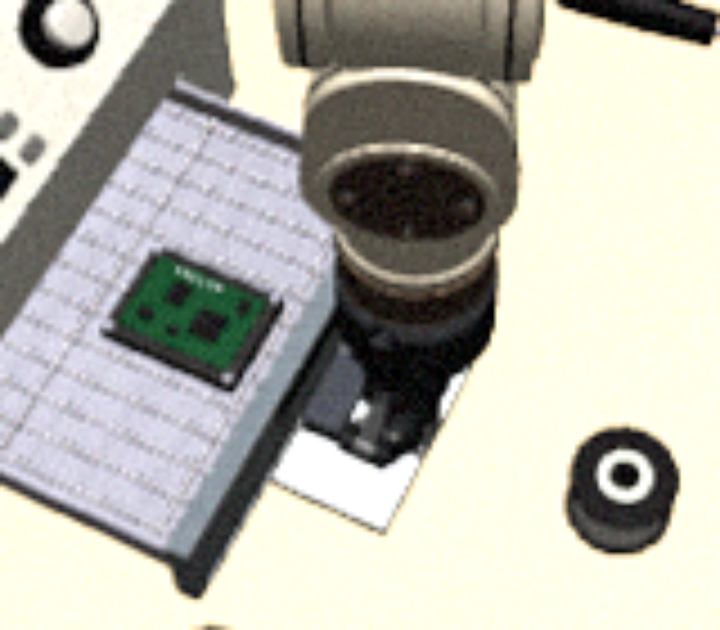

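View pics/w13.png

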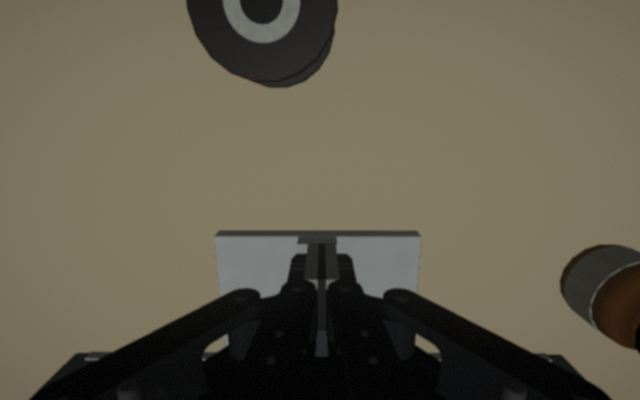

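Call:
step_arm([
  {"x":-0.0019,"y":-0.01,"z":0,"twist":0},
  {"x":-0.0015,"y":-0.008,"z":0,"twist":0},
  {"x":-0.0009,"y":-0.005,"z":0,"twist":0},
  {"x":-0.0009,"y":-0.005,"z":0,"twist":0},
])

```text
time: 13.25
tcp_pos: [0.6209, 0.0823, 0.0374]
eef_rot: [-0.704, 0.704, -0.067, 0.066]
ft_force: [0.3, 3.3, 1.4]
grip_width: -0.0
```

```bash
python3 - <<'E'
from m import *
loc()
E
```

```text
t 13.25 tcp [0.6209 0.0823 0.0374] jaw deg -10.8 tool y [-0.002 -0.001 -1.   ] F [0.3 3.3 1.4] grip -0.0
oven local -0.1729 0.0023 q [ 1.3220e-01  6.2670e-01  7.5900e-02  1.0218e+00 -9.0000e-04  1.8915e+00]
```

Call:
step_arm([
  {"x":-0.0005,"y":0.008,"z":0,"twist":0},
  {"x":-0.0005,"y":0,"z":-0.004,"twist":0},
])

```text
time: 13.5
tcp_pos: [0.6203, 0.0902, 0.0338]
eef_rot: [-0.703, 0.704, -0.067, 0.067]
ft_force: [0.0, -0.9, -0.4]
grip_width: -0.001
```

```bash
python3 - <<'E'
from m import *
loc()
c=cap('scene');cv2.imwrite('pics/s14z.png',cv2.resize(cv2.convertScaleAbs(c['color'][160:300,210:370,::-1],alpha=2.2),None,fx=4.5,fy=4.5))
E
```

```text
t 13.5 tcp [0.6203 0.0902 0.0338] jaw deg -10.85 tool y [-0.    -0.001 -1.   ] F [ 0.  -0.9 -0.4] grip -0.001
oven local -0.1805 0.0003 q [ 1.4500e-01  6.3040e-01  7.2300e-02  1.0133e+00 -1.2000e-03  1.9052e+00]
```

View pics/s14z.png

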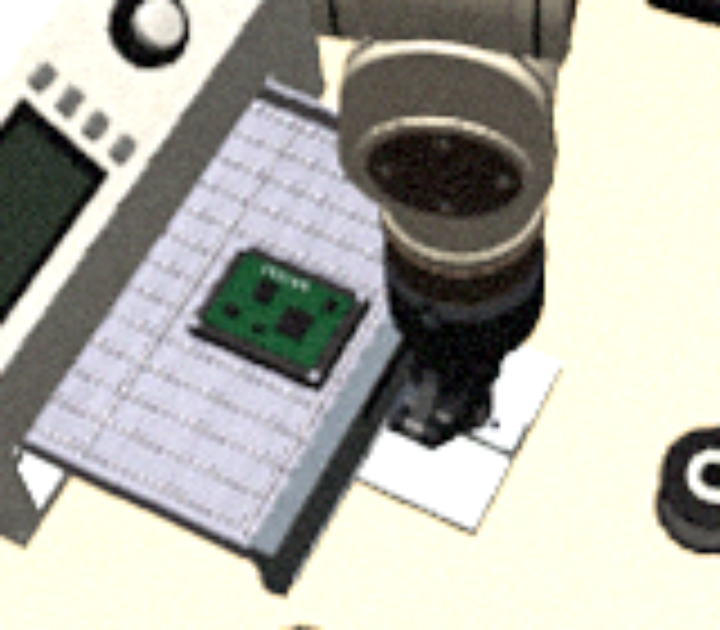

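Call:
step_arm([
  {"x":-0.0012,"y":-0.006,"z":-0.0004,"twist":0},
  {"x":-0.0012,"y":-0.006,"z":-0.0004,"twist":0},
  {"x":-0.0012,"y":-0.006,"z":-0.0004,"twist":0},
])

```text
time: 13.92
tcp_pos: [0.6164, 0.0731, 0.0319]
eef_rot: [0.704, -0.704, 0.066, -0.066]
ft_force: [0.1, 2.2, 2.5]
grip_width: 0.001
```

```bash
python3 - <<'E'
from m import *
loc()
E
```

```text
t 13.93 tcp [0.6164 0.0731 0.0319] jaw deg -10.73 tool y [-0.001  0.001 -1.   ] F [0.1 2.2 2.5] grip 0.001
oven local -0.163 -0.0003 q [1.1740e-01 6.2180e-01 5.0600e-02 1.0001e+00 1.3000e-03 1.8755e+00]
```

Call:
step_arm([
  {"x":-0.0009,"y":-0.006,"z":0.0015,"twist":0},
  {"x":-0.0012,"y":-0.008,"z":0,"twist":0},
  {"x":-0.0012,"y":-0.008,"z":0,"twist":0},
])

```text
time: 14.3
tcp_pos: [0.6123, 0.0501, 0.033]
eef_rot: [0.705, -0.703, 0.067, -0.065]
ft_force: [-0.0, 4.4, 0.9]
grip_width: 0.001
```

```bash
python3 - <<'E'
from m import *
loc()
E
```

```text
t 14.3 tcp [0.6123 0.0501 0.033 ] jaw deg -10.71 tool y [-0.002  0.002 -1.   ] F [-0.   4.4  0.9] grip 0.001
oven local -0.1396 -0.0001 q [0.0804 0.6104 0.0328 0.9948 0.0026 1.8381]
```

Call:
step_arm([
  {"x":-0.0015,"y":-0.008,"z":0.0002,"twist":0},
  {"x":-0.0015,"y":-0.008,"z":0.0002,"twist":0},
  {"x":-0.0015,"y":-0.008,"z":0.0002,"twist":0},
  {"x":-0.0015,"y":-0.008,"z":0.0002,"twist":0},
])

```text
time: 14.8
tcp_pos: [0.6051, 0.0154, 0.0331]
eef_rot: [0.705, -0.703, 0.068, -0.065]
ft_force: [1.0, 3.4, -1.1]
grip_width: -0.001
```

```bash
python3 - <<'E'
from m import *
loc()
c=cap('scene');cv2.imwrite('pics/s15z.png',cv2.resize(cv2.convertScaleAbs(c['color'][130:290,190:370,::-1],alpha=2.2),None,fx=4,fy=4))
E
```

```text
t 14.8 tcp [0.6051 0.0154 0.0331] jaw deg -10.75 tool y [-0.004  0.002 -1.   ] F [ 1.   3.4 -1.1] grip -0.001
oven local -0.1042 -0.0007 q [0.0242 0.5961 0.0066 0.9849 0.0024 1.7826]
```

View pics/s15z.png

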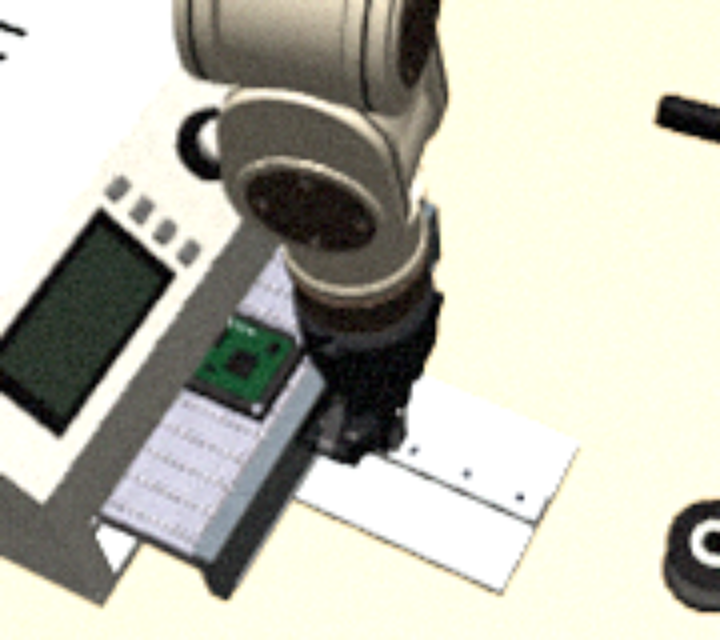

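Call:
step_arm([
  {"x":-0.0012,"y":-0.008,"z":0.0002,"twist":0},
  {"x":-0.0013,"y":-0.008,"z":0.0002,"twist":0},
  {"x":-0.0014,"y":-0.008,"z":0.0002,"twist":0},
  {"x":-0.0014,"y":-0.008,"z":0.0002,"twist":0},
])

```text
time: 15.35
tcp_pos: [0.5986, -0.0196, 0.0333]
eef_rot: [0.704, -0.704, 0.068, -0.064]
ft_force: [0.9, 1.5, -2.0]
grip_width: 0.001
```

```bash
python3 - <<'E'
from m import *
loc()
E
```

```text
t 15.35 tcp [ 0.5986 -0.0196  0.0333] jaw deg -10.78 tool y [-0.005  0.001 -1.   ] F [ 0.9  1.5 -2. ] grip 0.001
oven local -0.0685 -0.0006 q [-3.3300e-02  5.8630e-01 -1.0800e-02  9.7920e-01  1.0000e-03  1.7256e+00]
```

Call:
step_arm([
  {"x":-0.0009,"y":-0.006,"z":0.0003,"twist":0},
  {"x":-0.0009,"y":-0.005,"z":0.0002,"twist":0},
  {"x":-0.0006,"y":-0.004,"z":0.0002,"twist":0},
])

```text
time: 15.72
tcp_pos: [0.5957, -0.0362, 0.0339]
eef_rot: [0.704, -0.704, 0.069, -0.064]
ft_force: [0.8, 2.6, -2.7]
grip_width: -0.001
```

```bash
python3 - <<'E'
from m import *
loc()
E
```

```text
t 15.72 tcp [ 0.5957 -0.0362  0.0339] jaw deg -10.82 tool y [-0.006  0.001 -1.   ] F [ 0.8  2.6 -2.7] grip -0.001
oven local -0.0518 -0.0004 q [-6.1000e-02  5.8240e-01 -1.6000e-02  9.7840e-01  8.0000e-04  1.6985e+00]
```

Call:
step_arm([
  {"x":-0.0005,"y":-0.003,"z":0.0002,"twist":0},
  {"x":-0.0004,"y":-0.0025,"z":0,"twist":0},
])

```text
time: 15.98
tcp_pos: [0.5947, -0.042, 0.0341]
eef_rot: [0.704, -0.704, 0.069, -0.064]
ft_force: [1.7, 6.9, -2.8]
grip_width: 0.001
```

```bash
python3 - <<'E'
from m import *
loc()
c=cap('scene');cv2.imwrite('pics/s16z.png',cv2.resize(cv2.convertScaleAbs(c['color'][130:290,150:330,::-1],alpha=2.2),None,fx=4,fy=4))
E
```

```text
t 15.97 tcp [ 0.5947 -0.042   0.0341] jaw deg -10.81 tool y [-0.006  0.001 -1.   ] F [ 1.7  6.9 -2.8] grip 0.001
oven local -0.0459 -0.0002 q [-7.1000e-02  5.8120e-01 -1.7500e-02  9.7810e-01  1.0000e-03  1.6885e+00]
```

View pics/s16z.png

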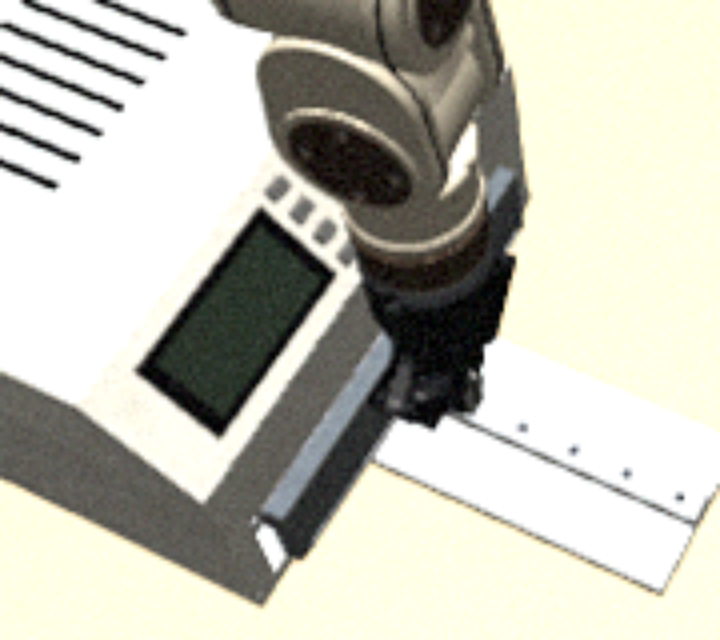

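Call:
step_arm([
  {"x":-0.0004,"y":-0.0025,"z":0,"twist":0},
])

```text
time: 16.15
tcp_pos: [0.5948, -0.0422, 0.0342]
eef_rot: [0.706, -0.702, 0.068, -0.064]
ft_force: [2.1, 10.1, -2.3]
grip_width: -0.004
```

```bash
python3 - <<'E'
from m import *
loc()
E
```

```text
t 16.15 tcp [ 0.5948 -0.0422  0.0342] jaw deg -10.74 tool y [-0.005  0.007 -1.   ] F [ 2.1 10.1 -2.3] grip -0.004
oven local -0.0457 -0.0001 q [-0.0741  0.5808 -0.018   0.9774  0.0064  1.6841]
```

Resisting firmly with no travel: the drawer is at its stop. Retreat and rise, then verify.

Call:
step_arm([
  {"x":0.002,"y":0.01,"z":0,"twist":0},
  {"x":0.005,"y":0.025,"z":0,"twist":0},
  {"x":0.007,"y":0.04,"z":0.01,"twist":0},
  {"x":0,"y":0.02,"z":0.05,"twist":0},
  {"x":0,"y":0,"z":0.06,"twist":0},
  {"x":0,"y":0,"z":0.06,"twist":0},
  {"x":0,"y":0,"z":0.05,"twist":0},
  {"x":0,"y":0,"z":0,"twist":0},
])

```text
time: 17.15
tcp_pos: [0.6085, 0.0514, 0.2738]
eef_rot: [-0.7, 0.708, -0.066, 0.067]
ft_force: [-0.9, 0.6, -1.0]
grip_width: 0.002
```

```bash
python3 - <<'E'
from m import *
loc()
c=cap('top');np.savez('/tmp/t17.npz',**c);cv2.imwrite('pics/t17z.png',cv2.resize(cv2.convertScaleAbs(c['color'][100:270,250:450,::-1],alpha=1.8),None,fx=3.5,fy=3.5))
c=cap('scene');np.savez('/tmp/s17.npz',**c);cv2.imwrite('pics/s17z.png',cv2.resize(cv2.convertScaleAbs(c['color'][130:290,150:330,::-1],alpha=2.2),None,fx=4,fy=4))
g=c['color'].sum(-1)
E
```

```text
t 17.15 tcp [0.6085 0.0514 0.2738] jaw deg -10.85 tool y [ 0.    -0.011 -1.   ] F [-0.9  0.6 -1. ] grip 0.002
oven local -0.1402 -0.004 q [ 0.0898  0.4611  0.431   1.5413 -0.011   1.8499]
```

View pics/t17z.png

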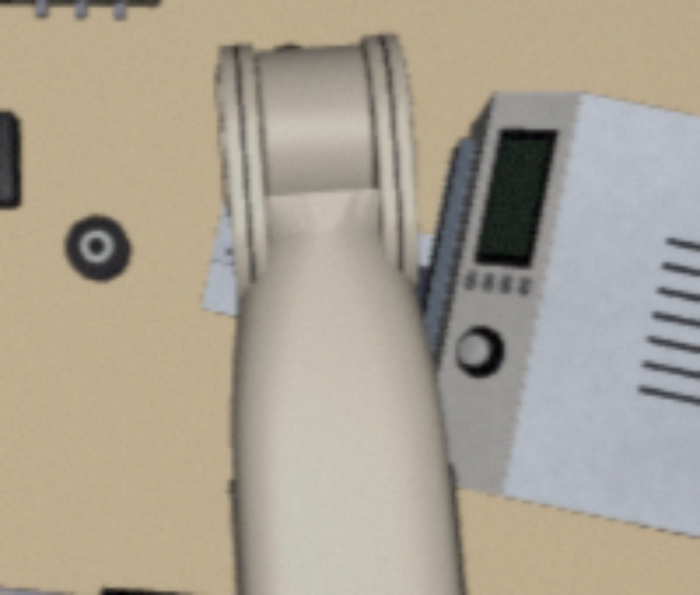

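View pics/s17z.png

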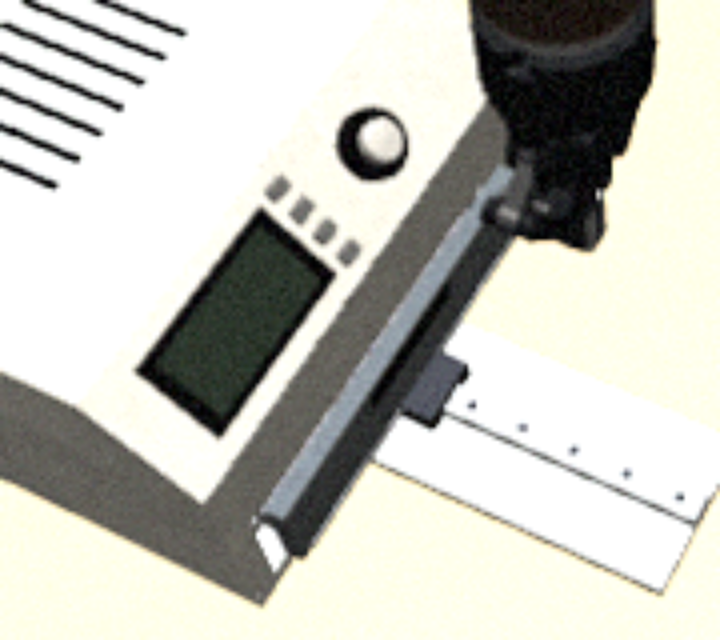

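```bash
python3 - <<'E'
from m import *
for f in ('s17','t17','scene0','top0'):
    c=dict(np.load(f'/tmp/{f}.npz'));W=pts(c);L=np.stack([(W[...,:2]-(pl+ox*.1375))@ox,(W[...,:2]-pl)@oy,W[...,2]],-1).reshape(-1,3)
    for lo,hi in ((-.1,-.05),(.02,.06),(.07,.12)):
        k=(abs(L[:,2]-.0915)<.004)&(L[:,1]>lo)&(L[:,1]<hi)&(L[:,0]<.03)&(L[:,0]>-.17)
        print(f,lo,k.sum(),np.percentile(L[k,0],[2,10,50,90,98]).round(4) if k.sum()>5 else '')
    # block front: z~.039
    k=(abs(L[:,2]-.039)<.003)&(abs(L[:,1])<.014)&(L[:,0]<-.01)&(L[:,0]>-.18)
    print(' block',k.sum(),np.percentile(L[k,0],[2,10,50,90,98]).round(4) if k.sum()>5 else '')
E
```

```text
s17 -0.1 100 [-0.0135 -0.0122 -0.0064 -0.0002  0.0017]
s17 0.02 99 [-0.0139 -0.0127 -0.0073 -0.0005  0.0015]
s17 0.07 134 [-0.0127 -0.0121 -0.0059  0.0006  0.0024]
 block 96 [-0.1454 -0.0644 -0.0256 -0.0143 -0.0122]
t17 -0.1 3 
t17 0.02 53 [-0.0135 -0.0123 -0.0063 -0.0005  0.0006]
t17 0.07 61 [-0.0133 -0.0123 -0.0073 -0.0006  0.0003]
 block 14 [-0.0202 -0.0195 -0.0166 -0.0136 -0.0133]
scene0 -0.1 111 [-0.1439 -0.1425 -0.1367 -0.1305  0.0026]
scene0 0.02 100 [-0.1437 -0.1429 -0.1371 -0.1312  0.0017]
scene0 0.07 146 [-0.1436 -0.1428 -0.1369 -0.1304  0.0024]
 block 192 [-0.1655 -0.1619 -0.112  -0.0294 -0.0164]
top0 -0.1 68 [-0.1438 -0.1427 -0.1368 -0.131   0.0012]
top0 0.02 48 [-0.1444 -0.1429 -0.1371 -0.1316 -0.1227]
top0 0.07 57 [-0.1429 -0.1418 -0.1365 -0.1317 -0.1306]
 block 178 [-0.1656 -0.1592 -0.0867 -0.0258 -0.0143]
```

Drawer is home: plate centre −6.5 mm from the face against −7 nominal. Now to a point before the start key.

Call:
step_arm([
  {"x":-0.014,"y":-0.02,"z":-0.004,"twist":0},
  {"x":-0.016,"y":-0.023,"z":-0.006,"twist":0},
  {"x":-0.016,"y":-0.023,"z":-0.006,"twist":0},
  {"x":-0.014,"y":-0.02,"z":-0.006,"twist":0},
  {"x":-0.009,"y":-0.013,"z":-0.004,"twist":0},
  {"x":0,"y":0,"z":0,"twist":0},
])

```text
time: 18.0
tcp_pos: [0.5292, -0.0511, 0.2293]
eef_rot: [-0.697, 0.71, -0.077, 0.056]
ft_force: [0.4, -0.4, 0.2]
grip_width: -0.002
```

```bash
python3 - <<'E'
from m import *
loc()
c=cap('scene');cv2.imwrite('pics/s18z.png',cv2.resize(cv2.convertScaleAbs(c['color'][90:250,150:330,::-1],alpha=2.2),None,fx=4,fy=4))
E
```

```text
t 18.0 tcp [ 0.5292 -0.0511  0.2293] jaw deg -10.83 tool y [-0.031 -0.015 -0.999] F [ 0.4 -0.4  0.2] grip -0.002
oven local -0.0247 -0.0629 q [-0.0859  0.3282  0.1186  1.3904 -0.0181  1.6739]
```

View pics/s18z.png

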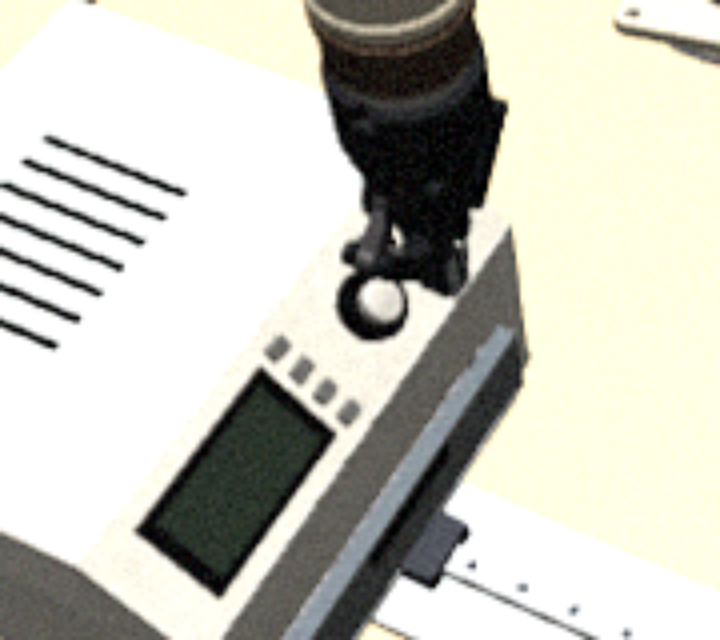

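Call:
step_arm([
  {"x":0.006,"y":-0.006,"z":-0.004,"twist":0},
  {"x":-0.0015,"y":-0.01,"z":-0.008,"twist":0},
  {"x":-0.0012,"y":-0.009,"z":-0.007,"twist":0},
  {"x":0,"y":0,"z":0,"twist":0},
])

```text
time: 18.55
tcp_pos: [0.5349, -0.076, 0.2087]
eef_rot: [-0.698, 0.71, -0.075, 0.056]
ft_force: [-0.1, 0.3, -0.9]
grip_width: 0.001
```

```bash
python3 - <<'E'
from m import *
loc()
c=cap('scene');cv2.imwrite('pics/s19z.png',cv2.resize(cv2.convertScaleAbs(c['color'][110:230,190:310,::-1],alpha=2.2),None,fx=5,fy=5))
E
```

```text
t 18.55 tcp [ 0.5349 -0.076   0.2087] jaw deg -10.66 tool y [-0.03  -0.015 -0.999] F [-0.1  0.3 -0.9] grip 0.001
oven local -0.0013 -0.0527 q [-0.1304  0.3526  0.0995  1.345  -0.0192  1.6264]
```

View pics/s19z.png

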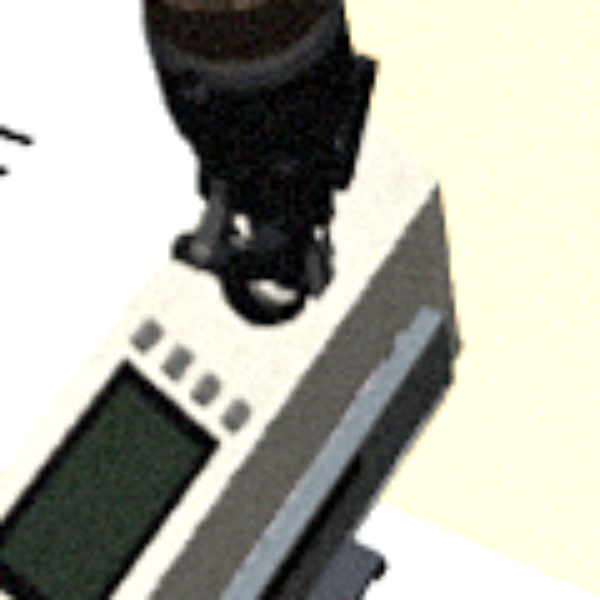

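Call:
step_arm([
  {"x":-0.0025,"y":-0.003,"z":-0.003,"twist":0},
  {"x":-0.0005,"y":-0.003,"z":-0.003,"twist":0},
])

```text
time: 18.85
tcp_pos: [0.5322, -0.0817, 0.2033]
eef_rot: [-0.698, 0.71, -0.075, 0.056]
ft_force: [-0.5, 0.4, -0.8]
grip_width: -0.002
```

```bash
python3 - <<'E'
from m import *
loc()
E
```

```text
t 18.85 tcp [ 0.5322 -0.0817  0.2033] jaw deg -10.6 tool y [-0.028 -0.015 -0.999] F [-0.5  0.4 -0.8] grip -0.002
oven local 0.0048 -0.0542 q [-0.1416  0.3501  0.0818  1.3279 -0.0192  1.6142]
```

Call:
step_arm([
  {"x":-0.0005,"y":-0.002,"z":-0.002,"twist":0},
  {"x":-0.0004,"y":-0.002,"z":-0.002,"twist":0},
])

```text
time: 19.1
tcp_pos: [0.5313, -0.0858, 0.1993]
eef_rot: [-0.698, 0.71, -0.074, 0.056]
ft_force: [0.1, 0.4, 1.2]
grip_width: 0.003
```

```bash
python3 - <<'E'
from m import *
loc()
E
```

```text
t 19.1 tcp [ 0.5313 -0.0858  0.1993] jaw deg -10.59 tool y [-0.027 -0.015 -1.   ] F [0.1 0.4 1.2] grip 0.003
oven local 0.009 -0.0544 q [-0.1494  0.351   0.0727  1.3171 -0.0189  1.6062]
```

Call:
step_arm([
  {"x":-0.0004,"y":-0.002,"z":-0.002,"twist":0},
  {"x":-0.0004,"y":-0.002,"z":-0.002,"twist":0},
])

```text
time: 19.35
tcp_pos: [0.5309, -0.0887, 0.1963]
eef_rot: [-0.699, 0.709, -0.073, 0.056]
ft_force: [-2.0, 7.5, 12.5]
grip_width: -0.0
```

```bash
python3 - <<'E'
from m import *
loc()
E
```

```text
t 19.35 tcp [ 0.5309 -0.0887  0.1963] jaw deg -10.54 tool y [-0.025 -0.012 -1.   ] F [-2.   7.5 12.5] grip -0.0
oven local 0.0119 -0.0542 q [-0.1565  0.3515  0.0654  1.3078 -0.016   1.5982]
```

Call:
step_arm([
  {"x":-0.0002,"y":-0.0015,"z":-0.0015,"twist":0},
  {"x":0,"y":-0.001,"z":-0.001,"twist":0},
])

```text
time: 19.6
tcp_pos: [0.5309, -0.0886, 0.1965]
eef_rot: [-0.701, 0.707, -0.072, 0.057]
ft_force: [-2.1, 4.3, 6.2]
grip_width: -0.0
```

```bash
python3 - <<'E'
from m import *
loc()
c=cap('scene');cv2.imwrite('pics/s20z.png',cv2.resize(cv2.convertScaleAbs(c['color'][110:230,190:310,::-1],alpha=2.2),None,fx=5,fy=5))
E
```

```text
t 19.6 tcp [ 0.5309 -0.0886  0.1965] jaw deg -10.44 tool y [-0.022 -0.007 -1.   ] F [-2.1  4.3  6.2] grip -0.0
oven local 0.0118 -0.0543 q [-0.1595  0.3496  0.0633  1.3055 -0.0104  1.5934]
```

View pics/s20z.png

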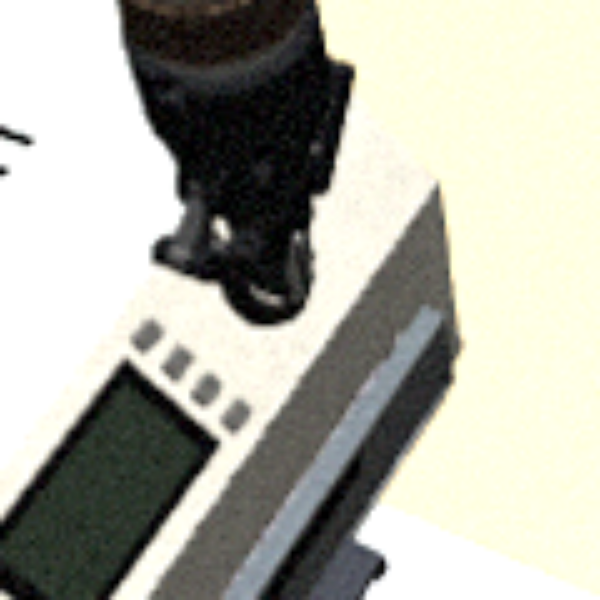

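Call:
step_arm([
  {"x":-0.0008,"y":-0.0035,"z":-0.0035,"twist":0},
])

```text
time: 19.77
tcp_pos: [0.531, -0.0889, 0.1961]
eef_rot: [-0.704, 0.705, -0.07, 0.057]
ft_force: [-5.7, 14.6, 24.7]
grip_width: 0.001
```

```bash
python3 - <<'E'
from m import *
loc()
E
```

```text
t 19.77 tcp [ 0.531  -0.0889  0.1961] jaw deg -10.31 tool y [-0.018 -0.    -1.   ] F [-5.7 14.6 24.7] grip 0.001
oven local 0.0121 -0.0541 q [-0.1642  0.3474  0.0592  1.3001 -0.0031  1.5866]
```

Hard stop confirmed: key fully pressed. Release and back away.

Call:
step_arm([
  {"x":0.001,"y":0.008,"z":0.008,"twist":0},
  {"x":0.003,"y":0.015,"z":0.015,"twist":0},
  {"x":0.004,"y":0.025,"z":0.025,"twist":0},
  {"x":0.005,"y":0.04,"z":0.03,"twist":0},
  {"x":0,"y":0.05,"z":0.02,"twist":0},
  {"x":-0.02,"y":0.05,"z":0,"twist":0},
  {"x":-0.03,"y":0.045,"z":0,"twist":0},
  {"x":-0.03,"y":0.03,"z":0,"twist":0},
  {"x":0,"y":0,"z":0,"twist":0},
])

```text
time: 20.9
tcp_pos: [0.463, 0.1842, 0.2995]
eef_rot: [-0.703, 0.706, -0.069, 0.059]
ft_force: [0.2, -0.4, -0.0]
grip_width: 0.003
```

```bash
python3 - <<'E'
from m import *
loc()
c=cap('top','t21.png');np.savez('/tmp/t21.npz',**c)
c=cap('scene','s21.png');np.savez('/tmp/s21.npz',**c)
for f in ('s21','t21'):
    c=dict(np.load(f'/tmp/{f}.npz'));W=pts(c);f0=np.r_[pl+ox*.1375,.155];n=np.array([-ox[0],-ox[1],1])/2**.5
    L=np.stack([(W[...,:2]-f0[:2])@ox,(W[...,:2]-pl)@oy,W[...,2]],-1)
    k=(abs(L[...,2]-.0915)<.004)&(L[...,1]>.02)&(L[...,1]<.12)&(L[...,0]<.03)&(L[...,0]>-.17);print(f,'plate',np.median(L[...,0][k]))
    m=W[190:210,378:396] if f[0]=='t' else W[155:178,232:254]
    print('key height pct',np.percentile((m.reshape(-1,3)-f0)@n,[75,90,97]).round(4))
E
```

```text
t 20.9 tcp [0.463  0.1842 0.2995] jaw deg -10.35 tool y [-0.014 -0.004 -1.   ] F [ 0.2 -0.4 -0. ] grip 0.003
oven local -0.2436 -0.1717 q [3.7740e-01 2.3130e-01 1.6850e-01 1.5226e+00 2.0000e-03 2.1288e+00]
s21 plate -0.006378958284933256
key height pct [nan nan nan]
t21 plate -0.0060646814172914424
key height pct [0.0126 0.0197 0.0218]
```

View pics/s21.png

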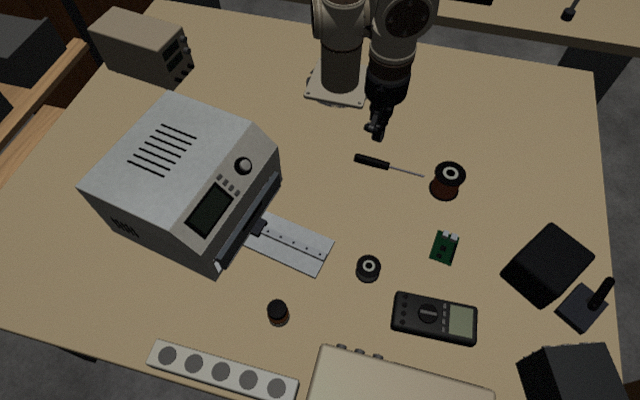

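View pics/t21.png

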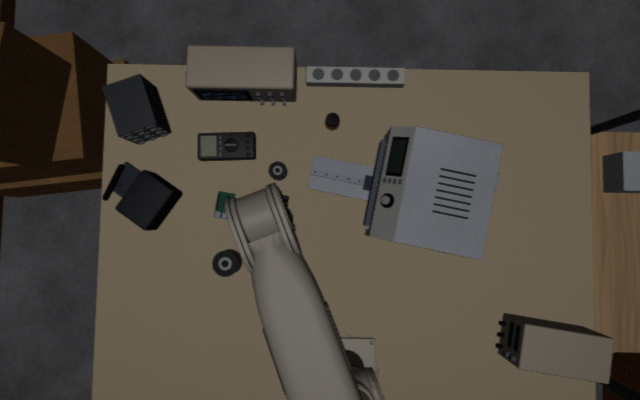

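Drawer shut at (375,185) in the top view, key out at (387,200), and the bystanders are where they were. Handing in.

```bash
python3 -c "
from m import *
print(robot.job_done());st()"
```

```text
the job is handed in; nothing more can be done
None
the job is handed in; nothing more can be done
```

I set the carrier on the drawer's rack, pushed the drawer home, pressed and released the start key, and handed the job in at about 21 s of the 58 s allowed.

**Board**
- On the rack it measured 0 to 3 mm off the centre line, depending on the camera, and about 0.3–0.4° off square.
- It touched down at about 2 N. Tool tilt in the carry read at most about 1.4° and was 0.6° at set-down.
- I could not see the board once the drawer was shut; it was still square and in place midway through the push.

**Drawer**
- The arm can shift and turn but not lean back as you advised, so I pushed on the bearing block, where the tool clears the oven's face.
- The push was mostly 2–4 N. At the first touch the finger was high on the block, so I backed off, lowered it and pushed again.
- It met the end stop at 7–10 N. The plate then measured about 6.5 mm before the oven's face, against 7 mm nominal.
- After the key press both cameras still showed it shut, at 6.1 to 6.4 mm, which is within camera noise.

**Start key**
- The key went in about 5 mm and stopped hard. I pressed again to about 29 N to be sure, well above the 5 N it needs.
- After I backed off, the top camera showed the key at its original height. The scene camera's key reading failed because of missing depth.

**Bystanders:** they looked unmoved in the last pictures. The top view hid the dev board partly and the screwdriver wholly; the scene view showed both.

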